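# Screw the fill plug of a permeability cell down until it is snug

### The arm

A 6-joint arm with a two-finger parallel gripper is mounted at the origin on a cart in front of the work surface, level with it; the furniture and walls round the work are solid. World frame = base frame: x ahead of the robot, y to its left, z up, the work surface at z = 0. Lengths are in m, angles in degrees, forces in N, time in s.
With the tool pointing down it reaches from about 0.25 to 0.725 m from the base axis. Payload 9.7 kg.
Tool frame: the origin (TCP) lies at the very end of the fingers, on their centre line; the grasp point (between the pads) lies 19 mm behind it; z points along the fingers, y is the direction in which the jaws open and shut (so a half turn about z gives the same grasp; the last joint's range is limited). The gripper opens to 85 mm and grips with 20 to 120 N. Pads are 22 mm wide; open, the fingers measure 114 mm over their backs; the gripper's body (76 mm by 85 mm) begins 54 mm behind the grasp point. The pads swing forward as they close: fully open they stand 13 mm farther back than shut.
Start: joints at [-72.594, 4.979, 10.078, 95.1, 0, 90], TCP at [0.165, -0.525, 0.231] pointing down, gripper open.
Joint ranges: [-179.16, 179.16], [-48.56, 103.87], [-65.8, 70.77], [-126.05, 130.52], [-82.76, 87.17], [-180, 180]. Speed limits (degrees/s): [127.2, 127.2, 147.25, 180, 180, 180].

### API

Orientations are given as [roll, pitch, yaw] about the fixed x, y, z axes, in that order (R = Rz(yaw) Ry(pitch) Rx(roll)).
In Python, from workcell import bot gives the robot as it stands. The module is installed in compiled form; this text tells all that it offers.
- The arm moves only by the tool step_arm, never from a script. Its arguments are lists of equal length, an entry for each row: "dr": the turn, a rotation vector about the tool's x, y, z in rad, a list of three; "xyz": the shift along the tool's x, y, z in units of 40 mm (1.0 is 40 mm), a list of three; "gripper": the opening, from 0 (shut) to 1 (fully open). In form: {"dr": [[wx, wy, wz], ...], "xyz": [[x, y, z], ...], "gripper": [gripper, ...]}. A call has exactly 8 rows; each row is the pose to reach, as a shift and turn from the pose commanded when the call began, along the tool's axes at that moment; what a row does not reach only later rows make up. A row lasts 1/10 s, in which the tool goes at most 50 mm and 8.59 degrees, less where a joint would pass 70% of its speed; a pose out of reach is approached as far as the arm can. A call with a gripper value outside its range is refused whole. The fingers move at their own pace and stop on an object; "squeeze" is the grip in N (left out, the last holds). Time passes only in rows, so rows that repeat a pose let the fingers close, or fill a call up. It gives the time, the measured TCP pose, the force and the opening at its end, in the units of the state.
- bot.get_obs(): the state, without advancing time (a new reading comes with each control period).
- bot.camera(name): name is "scene" or "side" or "wrist"; returns a dict with "image" (420x560x3 uint8, red, green, blue), "camera_matrix" (3x3 intrinsics, pixels), "R" (3x3) and "t" (3): a world point X has camera coordinates R X + t. Camera axes: x right, y down, z forward; pixel columns grow to the right and rows downward; lengths in m; the calibration is good to about 2 mm. A picture is of the moment at which its call begins. There is no depth.
- bot.job_done(): hands the job in, once; it reports no verdict.
Trained networks look in a picture, given as the dict that the camera call returned (one of the last four; its "shot" number tells which), for a name from the list of things; names that differ only in an ending like _2 or _b are one class to them, and where a whole thing is asked for, a point or a joint stands for the part that bears it (a point fixed in the world has none). Each returns a list of dicts, best first, with "p" (0 to 1); they miss things now and then, are a little off and sometimes report something else, mostly with a low value. They report only what shows in the picture. A call takes as long as a camera call. They do not tell look-alikes from the thing itself.
- bot.regions_of(picture, thing): "region" (420x560 bool, what is visible of it) and "box" ([centre column, centre row, width, height] in pixels, round what is visible of it).
The state is a dict: "time": time; "q": joint angles; "qd": joint speeds; "joint_efforts": joint torques, N m; "ee_pos": TCP position; "tcp_rot": TCP orientation; "wrist_force": force on the tool from outside, world axes, zero at the start; "torque": the same for the moment, N m; "opening": finger opening in m.
Only numpy, scipy, OpenCV 4.12 (cv2) and the standard library are available. Lean on these libraries where they do the work, as an engineer would, in place of code of your own. Each camera call takes 0.05 s, during which the arm holds its last target.

### The job

Close the fill plug on top of the permeability cell: fit the tee key fully down over the plug's square head and turn it clockwise until the tapered plug is snug, clearly firm but not forced, because overtightening splits the boss. Then take the key off and stand it upright on the bench well away from the cell; do not knock the cell or disturb the things around it.

Things in the scene. Friction and masses are not known exactly. Their poses are not given: they have to be found in the camera images.
- cell: Permeability cell, heavy, does not move: grey metal plates 170 mm across and a clear jacket round a concrete core. Origin: centre of its underside. Top plate's upper face at z = 154 mm, with four tie-rod nuts up to 167 mm and a hose barb up to 181 mm, all 55 mm or more from the axis; a 62 mm steel boss up to 168 mm in the middle; a gauge at the front, 113 mm from the axis, up to 74 mm.
- plug_head (a point): Centre of the square head of the brass tapered plug, upright on the cell's axis: 24 x 24 mm, 18 mm tall (9 mm above and below this point, top edge chamfered 2 x 3.5 mm), standing on a round 41 mm shoulder. x and y are square to its flats. It turns clockwise seen from above to tighten, sinking 2.2 mm a turn. Its taper, inside the boss, is plug_c0. For its feel see key_grip.
- key_grip (a point): Centre of the cross bar of the steel tee key, 0.32 kg (bar along x, 100 x 16 x 15 mm, flat sides facing y); z up. Stands on its 40 mm square socket 67.5 mm below: 26.4 mm square inside, 20 mm deep; bar is 58.5 mm above plug_head when fully on. Play 0.1 rad each way. Turning moment: about 0.04 N m until the taper bites, 0.3 to 2.6 rad on (never the same), then climbing 1.2 per rad of plug; snug 0.3-0.6, forced 0.8 N m.
- tin_mid (a point): Bystander: aluminium moisture tin with lid, 60 mm across, 39 mm tall; point at its centre, half-way up.
- jar_mid (a point): Bystander: white plastic jar with a red cap, 60 mm across, 95 mm tall; point at its centre, half-way up.
- disc_mid (a point): Bystander: concrete core slice, 47 mm across, 31 mm tall; point at its centre, half-way up.
- tape_mid (a point): Bystander: orange and black tape measure, 64 x 76 mm, 33 mm tall; point at its centre, half-way up.
Things that resemble listed ones, but are neither listed nor needed, are in the scene too. Of the things shaped like the part that bears key_grip, the dark steel one is meant.

How it is judged:
By the outcome, as a careful person would: the job done as asked, in the order asked, and still so for the second after the job is handed in, with the robot touching nothing.
It also fails if it takes over 67 s, if anything falls off the work surface, if the arm or the gripper's body presses on something with over 40 N, if the wrist force passes 120 N, or if a joint passes its speed limit or range.

## Working session

There is one attempt and no reset: what is moved stays moved. The work goes in short steps, Python scripts to look and compute and a tool call to move; the robot and the scene stay as the last step left them, time stands still between calls to the robot, and variables do not carry over. Pictures are saved under pics/ and viewed, and the job is handed in when it is done.

Besides the shell and the picture viewer there is one more tool, called after "Request:" by a JSON object that holds its "method" and its "body". step_arm: Moves the arm, as the interface text tells. Its arguments: {"type":"object","properties":{"dr":{"type":"array"},"xyz":{"type":"array"},"gripper":{"type":"array"},"squeeze":{"type":"number"}},"required":["dr","xyz","gripper"]}

```bash
mkdir -p pics; ls; cat > h.py <<'E'
import numpy as np, cv2
from workcell import bot
def save(p,n,crop=None,s=1):
    im=cv2.cvtColor(p["image"],cv2.COLOR_RGB2BGR)
    if crop: 
        a,b,c,d=crop; im=im[b:d,a:c]
    if s!=1: im=cv2.resize(im,None,fx=s,fy=s,interpolation=cv2.INTER_CUBIC)
    cv2.imwrite("pics/"+n,im)
def proj(p,X):
    c=p["R"]@np.array(X,float)+p["t"]; u=p["camera_matrix"]@c; return u[:2]/u[2]
def ray(p,u,z):
    d=p["R"].T@np.linalg.inv(p["camera_matrix"])@np.array([u[0],u[1],1.]); o=-p["R"].T@p["t"]
    return o+d*(z-o[2])/d[2]
E
python3 - <<'E'
from h import *
a=bot.camera("scene");b=bot.camera("side")
save(a,"a.png");save(b,"b.png")
for n,p in(("scene",a),("side",b)):
    print(n,-p["R"].T@p["t"],p["R"][2])
    for t in["cell","plug_head","key_grip","tin_mid","jar_mid","disc_mid","tape_mid"]:
        print(t,[(round(float(r["p"]),2),np.round(r["box"]).tolist()) for r in bot.regions_of(p,t)])
o=bot.get_obs();print(o)
E
```

```text
pics
scene [-0.18608193  0.48186466  1.08941864] [ 0.54220558 -0.38226044 -0.74825802]
cell [(0.68, [258.0, 221.0, 71.0, 89.0]), (0.6, [366.0, 199.0, 13.0, 28.0])]
plug_head [(0.68, [257.0, 193.0, 18.0, 18.0])]
key_grip [(0.75, [366.0, 199.0, 11.0, 28.0]), (0.59, [332.0, 204.0, 28.0, 30.0])]
tin_mid [(0.68, [189.0, 300.0, 26.0, 33.0])]
jar_mid [(0.93, [311.0, 172.0, 26.0, 37.0]), (0.31, [205.0, 263.0, 21.0, 22.0])]
disc_mid [(0.71, [205.0, 263.0, 20.0, 20.0])]
tape_mid [(0.78, [361.0, 244.0, 17.0, 26.0])]
side [ 0.29478083 -0.87115296  0.45132896] [ 0.22735186  0.91494216 -0.33345462]
cell [(0.71, [292.0, 225.0, 94.0, 104.0]), (0.32, [244.0, 219.0, 27.0, 26.0])]
plug_head [(0.53, [297.0, 185.0, 19.0, 16.0])]
key_grip [(0.88, [302.0, 286.0, 33.0, 41.0]), (0.72, [289.0, 337.0, 67.0, 56.0])]
tin_mid [(0.58, [244.0, 219.0, 26.0, 23.0])]
jar_mid [(0.69, [381.0, 291.0, 37.0, 65.0])]
disc_mid []
tape_mid [(0.75, [223.0, 323.0, 47.0, 39.0])]
{'time': 0.8, 'q': array([-7.25926484e+01,  4.97720206e+00,  1.00804085e+01,  9.50989145e+01,
        2.27304911e-04,  9.00018737e+01]), 'qd': array([-0.00485731,  0.00978401, -0.03014691, -0.02716896, -0.02728821,
       -0.06070594]), 'joint_efforts': array([-2.74115126e-03, -5.20044780e+01,  4.64838409e+01,  1.24140974e-03,
        1.27633362e-05, -3.88202110e-06]), 'ee_pos': array([ 0.1645445 , -0.52482236,  0.23132011]), 'tcp_rot': array([ 1.79995708e+02, -2.27445268e-04,  1.74054779e+01]), 'wrist_force': array([ 0.48120999, -0.22928455,  0.27976966]), 'torque': array([-0.02263628, -0.01861096, -0.01449254]), 'opening': 0.08556064297542486}
```

View pics/a.png

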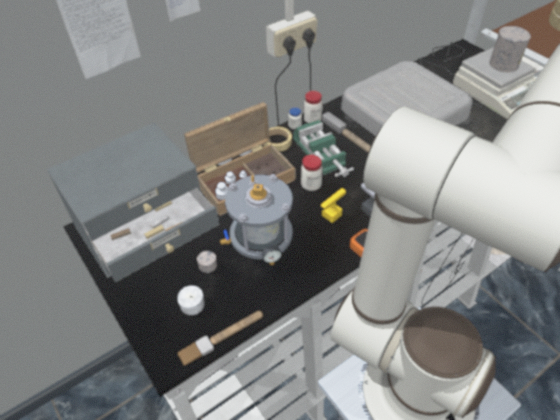

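View pics/b.png

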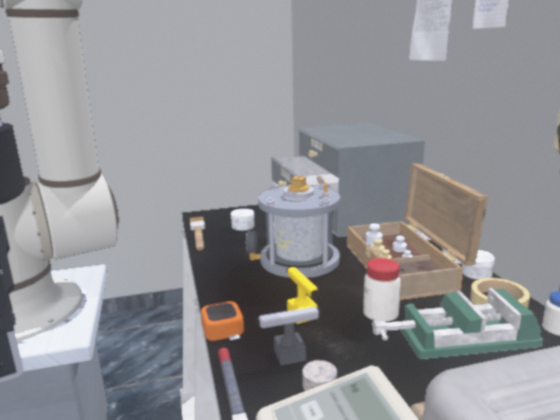

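```bash
python3 - <<'E'
import cv2
a=cv2.imread("pics/a.png")[150:330,160:390];cv2.imwrite("pics/a2.png",cv2.resize(a,None,fx=3.4,fy=3.3,interpolation=2))
a=cv2.imread("pics/b.png")[160:380,190:420];cv2.imwrite("pics/b2.png",cv2.resize(a,None,fx=2.7,fy=2.7,interpolation=2))
E
```

```text
(no output)
```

View pics/a2.png

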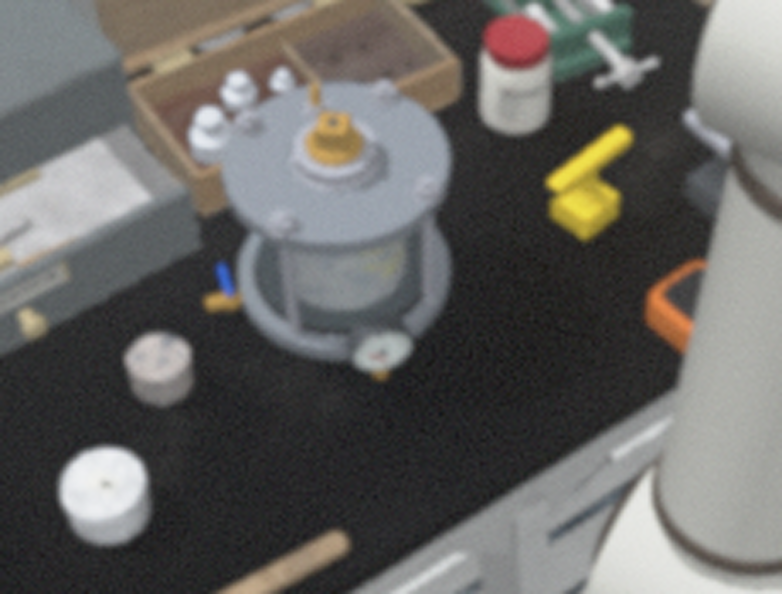

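View pics/b2.png

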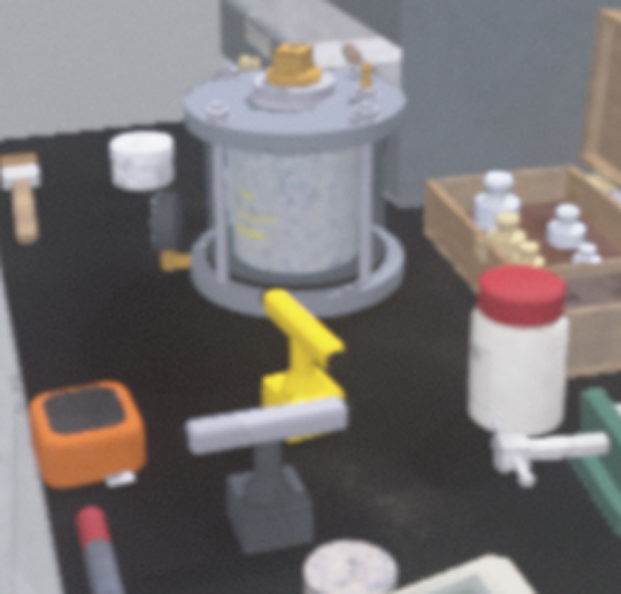

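```bash
python3 - <<'E'
from h import *
b=bot.camera("side");a=bot.camera("scene")
f=lambda x,y:(x/2.7+190,y/2.7+160)
g=lambda x,y:(x/3.4+160,y/3.3+150)
print("bar",ray(b,f(267,425),.0675),"ends",ray(b,f(189,437),.0675),ray(b,f(346,413),.0675))
print("sock front corner",ray(b,f(244,552),0),ray(b,f(312,540),0))
print("plug scene",ray(a,g(337,118),.188),"side",ray(b,f(294,47),.188))
print("cell base", ray(a,g(345,265),.0))
print("yellow",ray(b,f(303,322),.0675),"tape",ray(b,f(85,430),.03),ray(a,g(690,305),.03),"jar",ray(a,g(517,40),.095),"tap",ray(a,g(625,70),.05))
print("disc/tin",ray(a,g(160,365),.015),ray(a,g(105,490),.02), "sideslice",ray(b,f(350,575),.03), "redpen",ray(b,f(90,520),.03))
E
```

```text
bar [ 0.45350561 -0.27661619  0.0675    ] ends [ 0.40963681 -0.27585992  0.0675    ] [ 0.49908857 -0.27755549  0.0675    ]
sock front corner [ 4.34259858e-01 -2.93276461e-01 -5.55111512e-17] [ 0.47350189 -0.29385494  0.        ]
plug scene [0.56527988 0.02324006 0.188     ] side [0.56903344 0.04995002 0.188     ]
cell base [0.575272   0.01947431 0.        ]
yellow [ 0.50832036 -0.16625176  0.0675    ] tape [ 0.36206769 -0.19183018  0.03      ] [ 0.36032287 -0.1597101   0.03      ] jar [ 0.63008927 -0.19876318  0.095     ] tap [ 0.58058659 -0.28016399  0.05      ]
disc/tin [0.56542708 0.19769183 0.015     ] [0.48677659 0.28874996 0.02      ] sideslice [ 0.47143435 -0.3643788   0.03      ] redpen [ 0.35213303 -0.2817864   0.03      ]
```

```bash
cat >> h.py <<'E'
from scipy.spatial.transform import Rotation as Ro
def to(pos,yaw):
    o=bot.get_obs(); R=Ro.from_euler('xyz',o["tcp_rot"],degrees=True)
    d=R.inv().apply(np.array(pos)-o["ee_pos"])/.04
    rv=(R.inv()*Ro.from_euler('xyz',[180,0,yaw],degrees=True)).as_rotvec()
    print("from",np.round(o["ee_pos"],4),np.round(o["tcp_rot"],2),"q",np.round(o["q"],1),"t",round(o["time"],2))
    print("xyz",np.round(d,3),"dr",np.round(rv,4))
E
python3 - <<'E'
from h import *
to([.4535,-.277,.26],0)
E
```

```text
from [ 0.1645 -0.5248  0.2313] [180.     0.    17.41] q [-72.6   5.   10.1  95.1  -0.   90. ] t 0.9
xyz [ 8.747 -3.751 -0.718] dr [0.     0.     0.3038]
```

Request:
{"method": "step_arm", "body": {"dr": [[0, 0, 0.04], [0, 0, 0.08], [0, 0, 0.12], [0, 0, 0.16], [0, 0, 0.2], [0, 0, 0.24], [0, 0, 0.28], [0, 0, 0.304]], "xyz": [[1.1, -0.47, -0.2], [2.2, -0.94, -0.4], [3.3, -1.41, -0.6], [4.4, -1.88, -0.72], [5.5, -2.35, -0.72], [6.6, -2.82, -0.72], [7.7, -3.3, -0.72], [8.75, -3.75, -0.72]], "gripper": [1, 1, 1, 1, 1, 1, 1, 1], "squeeze": 100}}

```text
time: 1.7
ee_pos: [0.455, -0.2753, 0.2603]
tcp_rot: [180.0, -0.0, -0.1]
wrist_force: [0.6, -2.0, -0.7]
opening: 0.0857
```

```bash
python3 - <<'E'
from h import *
to([.4535,-.277,.26],0)
w=bot.camera("wrist"); save(w,"w1.png")
print(-w["R"].T@w["t"],w["R"],w["camera_matrix"])
print([(round(float(r["p"]),2),np.round(r["box"]).tolist()) for r in bot.regions_of(w,"key_grip")])
E
```

```text
from [ 0.455  -0.2753  0.2603] [ 1.7998e+02 -3.0000e-02 -9.0000e-02] q [-31.2   3.2  11.4  98.2  -0.  148.9] t 1.7
xyz [-0.036  0.042  0.007] dr [ 0.0003 -0.0005 -0.0015]
[ 0.52607438 -0.27594673  0.40201815] [[-1.68325080e-03 -9.99998512e-01 -3.78881721e-04]
 [-9.59568544e-01  1.50855254e-03  2.81471016e-01]
 [-2.81470025e-01  8.37349293e-04 -9.59569655e-01]] [[297.0234983    0.         279.53296673]
 [  0.         297.0234983  208.3744705 ]
 [  0.           0.           1.        ]]
[(0.86, [279.0, 187.0, 32.0, 84.0]), (0.55, [188.0, 140.0, 90.0, 37.0])]
```

View pics/w1.png

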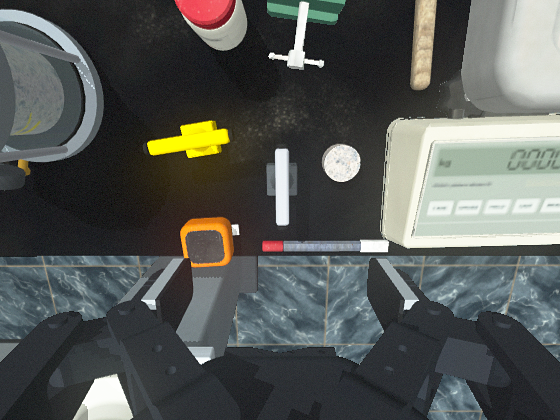

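```bash
python3 - <<'E'
from h import *
w=bot.camera("wrist"); save(w,"w1c.png",(230,130,340,240),5)
for r in bot.regions_of(w,"key_grip"):
    m=r["region"].astype(np.uint8)
    g=cv2.cvtColor(w["image"],cv2.COLOR_RGB2GRAY)
    if abs(r["box"][0]-281)<15:
        mm=((g>150)&(cv2.dilate(m,np.ones((5,5)))>0)).astype(np.uint8)
        ys,xs=np.nonzero(mm); P=np.array([ray(w,(x,y),.075)[:2] for x,y in zip(xs,ys)])
        rect=cv2.minAreaRect((P*1000).astype(np.float32)); print(rect)
        c=P.mean(0); u,s,v=np.linalg.svd(P-c,full_matrices=False); print(c,v[0],np.degrees(np.arctan2(v[0,1],v[0,0])))
E
```

```text
((454.3554992675781, -278.3204650878906), (87.2398681640625, 14.900154113769531), 0.26118406653404236)
[ 0.45615192 -0.27790265] [-0.99995581 -0.00940139] -179.46133195971777
```

View pics/w1c.png

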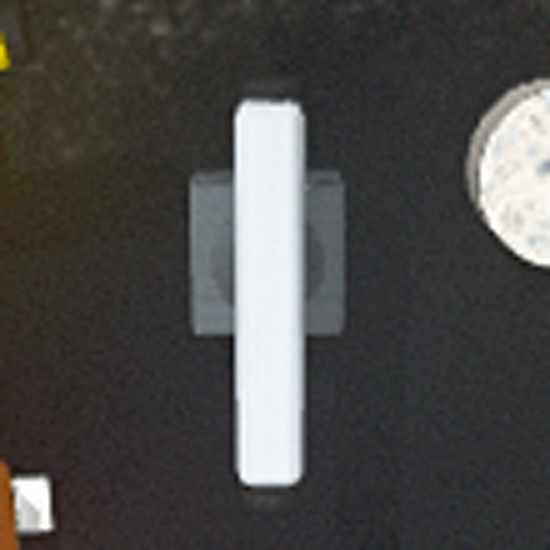

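```bash
python3 - <<'E'
from h import *
w=bot.camera("wrist")
f=lambda x,y:(230+x/5-.4,130+y/5-.4)
for p in [(237,98),(303,98),(236,487),(303,487)]: print(ray(w,f(*p),.075))
E
```

```text
[ 0.49604388 -0.27372037  0.075     ]
[ 0.49607665 -0.28800855  0.075     ]
[ 0.40660021 -0.27347055  0.075     ]
[ 0.40663929 -0.28911496  0.075     ]
```

Request:
{"method": "step_arm", "body": {"dr": [[0, 0, -0.14], [0, 0, -0.28], [0, 0, -0.42], [0, 0, -0.56], [0, 0, -0.7], [0, 0, -0.84], [0, 0, -0.98], [0, 0, -1.1]], "xyz": [[-0.07, 0.09, 0], [-0.07, 0.09, 0], [-0.07, 0.09, 0], [-0.07, 0.09, 0], [-0.07, 0.09, 0], [-0.07, 0.09, 0], [-0.07, 0.09, 0], [-0.07, 0.09, 0]], "gripper": [1, 1, 1, 1, 1, 1, 1, 1]}}

```text
time: 2.75
ee_pos: [0.4496, -0.2819, 0.2604]
tcp_rot: [180.0, 0.0, 63.2]
wrist_force: [-0.8, -0.2, 0.2]
opening: 0.0854
```

Request:
{"method": "step_arm", "body": {"dr": [[0, 0, -0.14], [0, 0, -0.28], [0, 0, -0.42], [0, 0, -0.56], [0, 0, -0.7], [0, 0, -0.84], [0, 0, -0.98], [0, 0, -1.1]], "xyz": [[0, 0, 0.2], [0, 0, 0.4], [0, 0, 0.6], [0, 0, 0.8], [0, 0, 1], [0, 0, 1], [0, 0, 1], [0, 0, 1]], "gripper": [1, 1, 1, 1, 1, 1, 1, 1]}}

```text
time: 3.55
ee_pos: [0.4496, -0.2819, 0.2203]
tcp_rot: [-180.0, 0.0, 126.2]
wrist_force: [0.4, 0.4, -0.5]
opening: 0.0854
```

Request:
{"method": "step_arm", "body": {"dr": [[0, 0, -0.14], [0, 0, -0.28], [0, 0, -0.42], [0, 0, -0.56], [0, 0, -0.7], [0, 0, -0.84], [0, 0, -0.94], [0, 0, -0.94]], "xyz": [[0, 0, 0], [0, 0, 0], [0, 0, 0], [0, 0, 0], [0, 0, 0], [0, 0, 0], [0, 0, 0], [0, 0, 0]], "gripper": [1, 1, 1, 1, 1, 1, 1, 1]}}

```text
time: 4.35
ee_pos: [0.4498, -0.2818, 0.2203]
tcp_rot: [-180.0, 0.0, 179.9]
wrist_force: [0.0, -0.5, 0.5]
opening: 0.0853
```

```bash
python3 - <<'E'
from h import *
to([.452,-.279,.05],180)
w=bot.camera("wrist"); save(w,"w2.png")
E
```

```text
from [ 0.4498 -0.2818  0.2203] [-1.7998e+02  1.0000e-02  1.7986e+02] q [-32.1   2.1   5.8  93.7  -0.  -31.9] t 4.35
xyz [-0.054  0.071  4.258] dr [-0.0003  0.0002 -0.0025]
```

View pics/w2.png

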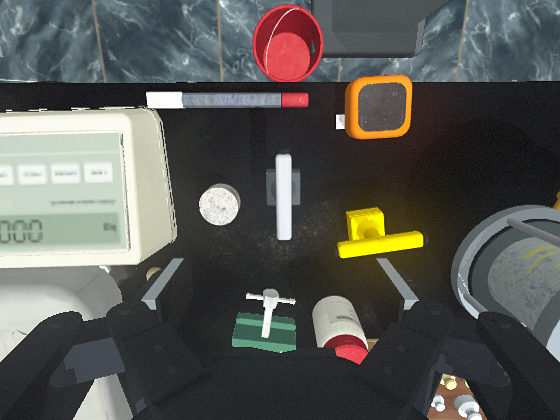

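```bash
python3 - <<'E'
from h import *
w=bot.camera("wrist"); save(w,"w2c.png",(230,140,340,250),5)
g=cv2.cvtColor(w["image"],cv2.COLOR_RGB2GRAY)[145:255,262:306]
m=(g>140).astype(np.uint8); n,l,s,c=cv2.connectedComponentsWithStats(m); print(s,c)
k=1+np.argmax(s[1:,4]); ys,xs=np.nonzero(l==k)
P=np.array([ray(w,(x+262,y+145),.075)[:2] for x,y in zip(xs,ys)],np.float32)*1000
print(cv2.minAreaRect(P),P.mean(0))
E
```

```text
[[   0    0   44  110 3580]
 [  13    9   17   86 1260]] [[21.58938547 55.65837989]
 [21.24603175 51.20873016]]
((451.6423645019531, -278.1898193359375), (87.47988891601562, 15.098559379577637), 0.8030063509941101) [ 450.14246 -278.33954]
```

View pics/w2c.png

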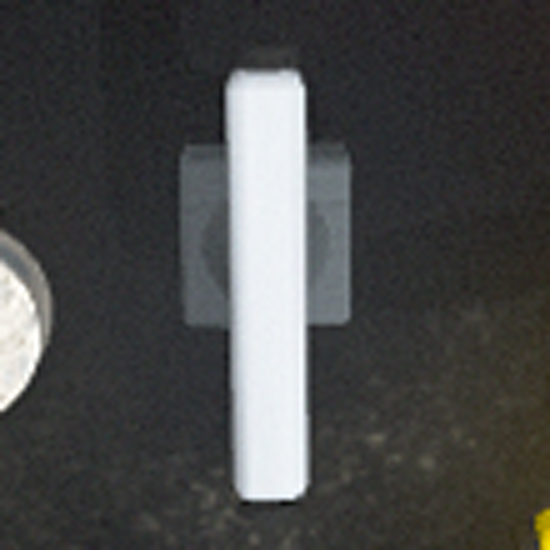

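Request:
{"method": "step_arm", "body": {"dr": [[0, 0, -0.01], [0, 0, -0.01], [0, 0, -0.01], [0, 0, -0.01], [0, 0, -0.01], [0, 0, -0.01], [0, 0, -0.01], [0, 0, -0.01]], "xyz": [[-0.04, 0.06, 0.8], [-0.04, 0.06, 1.6], [-0.04, 0.06, 2.4], [-0.04, 0.06, 3], [-0.04, 0.06, 3.5], [-0.04, 0.06, 3.9], [-0.04, 0.06, 4.2], [-0.04, 0.06, 4.3]], "gripper": [0.6, 0.6, 0.6, 0.6, 0.6, 0.6, 0.6, 0.6]}}

```text
time: 5.25
ee_pos: [0.4517, -0.2781, 0.047]
tcp_rot: [180.0, -0.1, -179.6]
wrist_force: [-0.8, 0.4, 0.6]
opening: 0.051
```

```bash
python3 - <<'E'
from h import *
to([.452,-.279,.048],180)
w=bot.camera("wrist"); save(w,"w3.png")
b=bot.camera("side"); save(b,"b3.png",(190,200,420,420),2.7)
E
```

```text
from [ 0.4517 -0.2781  0.047 ] [ 1.7996e+02 -7.0000e-02 -1.7964e+02] q [-31.6   2.9 -12.5  74.6  -0.  -32. ] t 5.25
xyz [-0.007 -0.021 -0.026] dr [ 0.0008 -0.0013  0.0063]
```

View pics/w3.png

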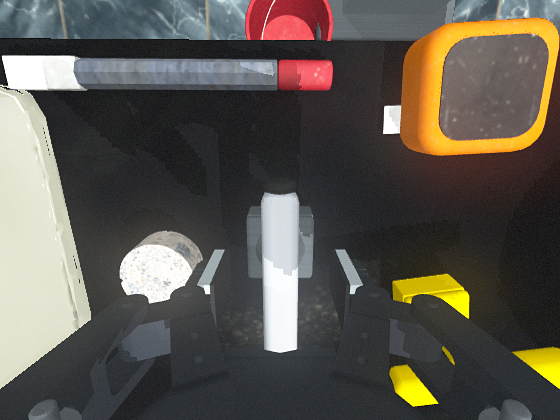

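View pics/b3.png

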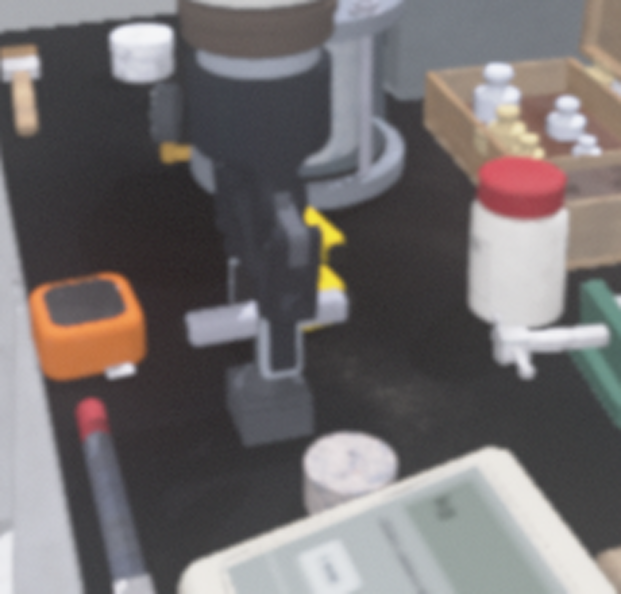

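```bash
python3 - <<'E'
from h import *
b=bot.camera("side")
f=lambda p:(np.array(p)-[190,200])*2.7
for x in (.4417,.4517,.4617): print(x,f(proj(b,[x,-.305,.05])), f(proj(b,[x,-.287,.0675])))
E
```

```text
0.4417 [260.67067113 376.56705778] [251.18827713 330.37629715]
0.4517 [278.67637831 373.42282089] [268.95061278 327.43037504]
0.4617 [296.56339022 370.29931111] [286.59763517 324.50357789]
```

Request:
{"method": "step_arm", "body": {"dr": [[0, 0, 0], [0, 0, 0], [0, 0, 0], [0, 0, 0], [0, 0, 0], [0, 0, 0], [0, 0, 0], [0, 0, 0]], "xyz": [[0, 0, 0], [0, 0, 0], [0, 0, 0], [0, 0, 0], [0, 0, 0], [0, 0, 0], [0, 0, 0], [0, 0, 0]], "gripper": [0, 0, 0, 0, 0, 0, 0, 0], "squeeze": 100}}

```text
time: 6.2
ee_pos: [0.4529, -0.2783, 0.049]
tcp_rot: [-180.0, 0.1, -179.5]
wrist_force: [-0.2, 1.7, 6.0]
opening: 0.0143
```

```bash
python3 - <<'E'
from h import *
to([.452,-.279,.048],180);o=bot.get_obs();print(o["opening"],o["wrist_force"],o["torque"])
w=bot.camera("wrist"); save(w,"w4.png")
E
```

```text
from [ 0.4529 -0.2783  0.049 ] [-1.7997e+02  7.0000e-02 -1.7953e+02] q [-31.6   2.8 -12.4  74.7   0.  -32.1] t 6.2
xyz [ 0.022 -0.017  0.025] dr [-0.0006  0.0012  0.0083]
0.014306881588090625 [-0.24045986  1.66601193  5.99230569] [ 0.26409031  0.13566867 -0.03346207]
```

View pics/w4.png

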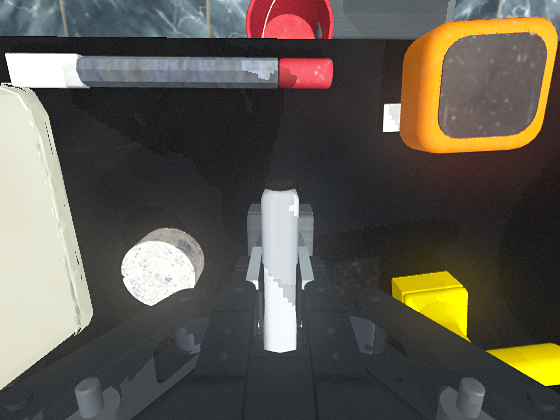

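Request:
{"method": "step_arm", "body": {"dr": [[0, 0, 0], [0, 0, 0], [0, 0, 0], [0, 0, 0], [0, 0, -0.1], [0, 0, -0.2], [0, 0, -0.3], [0, 0, -0.4]], "xyz": [[0, 0, -0.2], [0, 0, -0.7], [0, 0, -1.4], [0, 0, -2.2], [0, 0, -3], [0, 0, -3.8], [0, 0, -4.6], [0, 0, -5.4]], "gripper": [0, 0, 0, 0, 0, 0, 0, 0]}}

```text
time: 7.05
ee_pos: [0.4521, -0.278, 0.2655]
tcp_rot: [180.0, -0.0, -156.4]
wrist_force: [0.5, -0.2, -3.1]
opening: 0.0142
```

```bash
python3 - <<'E'
from h import *
to([.567,.095,.33],270);o=bot.get_obs();print(o["opening"],o["wrist_force"],o["torque"])
E
```

```text
from [ 0.4521 -0.278   0.2655] [ 1.7999e+02 -2.0000e-02 -1.5638e+02] q [-31.6   3.2  12.1  98.9  -0.  -55.2] t 7.05
xyz [-6.368  7.394 -1.613] dr [ 4.0000e-04 -1.0000e-04 -1.1586e+00]
0.014179523833433903 [ 0.54908169 -0.15752815 -3.14572791] [-0.01783074 -0.06946424  0.05407238]
```

Request:
{"method": "step_arm", "body": {"dr": [[0, 0, -0.13], [0, 0, -0.26], [0, 0, -0.4], [0, 0, -0.53], [0, 0, -0.66], [0, 0, -0.8], [0, 0, -0.93], [0, 0, -1.06]], "xyz": [[-0.5, 0.6, -0.3], [-1.2, 1.4, -0.6], [-1.9, 2.25, -0.9], [-2.6, 3.1, -1.2], [-3.3, 3.9, -1.5], [-4, 4.7, -1.6], [-4.7, 5.5, -1.6], [-5.4, 6.3, -1.6]], "gripper": [0, 0, 0, 0, 0, 0, 0, 0]}}

```text
time: 7.85
ee_pos: [0.5508, 0.0406, 0.3284]
tcp_rot: [-180.0, -0.0, -95.6]
wrist_force: [1.2, -0.4, -2.7]
opening: 0.0142
```

```bash
python3 - <<'E'
from h import *
to([.567,.095,.33],270);o=bot.get_obs();print(o["opening"],o["wrist_force"],o["torque"])
E
```

```text
from [0.5508 0.0406 0.3284] [-1.7999e+02 -1.0000e-02 -9.5570e+01] q [  4.2   8.9  25.5 106.6  -0.  -80.2] t 7.85
xyz [-1.393 -0.271 -0.04 ] dr [-0.0002 -0.0002 -0.0972]
0.014240105087416327 [ 1.18443713 -0.37896841 -2.70594507] [-0.05772186 -0.1127949  -0.01317673]
```

Request:
{"method": "step_arm", "body": {"dr": [[0, 0, -0.04], [0, 0, -0.08], [0, 0, -0.1], [0, 0, -0.1], [0, 0, -0.1], [0, 0, -0.1], [0, 0, -0.1], [0, 0, -0.1]], "xyz": [[-0.5, -0.1, 0], [-1, -0.2, 0], [-1.3, -0.27, 0], [-1.4, -0.27, 0], [-1.4, -0.27, 0], [-1.4, -0.27, 0], [-1.4, -0.27, 0], [-1.4, -0.27, 0]], "gripper": [0, 0, 0, 0, 0, 0, 0, 0]}}

```text
time: 8.65
ee_pos: [0.567, 0.0927, 0.3284]
tcp_rot: [-180.0, 0.0, -90.2]
wrist_force: [-0.1, 0.3, -4.1]
opening: 0.0144
```

```bash
python3 - <<'E'
from h import *
to([.567,.095,.33],270);o=bot.get_obs();print(o["opening"],o["wrist_force"],o["torque"])
w=bot.camera("wrist"); save(w,"w5.png");print(-w["R"].T@w["t"],w["R"][2])
print([(round(float(r["p"]),2),np.round(r["box"]).tolist()) for r in bot.regions_of(w,"plug_head")])
E
```

```text
from [0.567  0.0927 0.3284] [-179.98    0.    -90.22] q [  9.3  12.3  29.4 107.1  -0.  -80.5] t 8.65
xyz [-0.056  0.001 -0.041] dr [-0.0004  0.     -0.0038]
0.014413615794585187 [-0.12753772  0.27461746 -4.1247473 ] [-0.02254355 -0.05547341 -0.03022611]
[0.5662964  0.02058122 0.47002694] [ 0.00114839  0.28228842 -0.9593289 ]
[(0.93, [285.0, 130.0, 46.0, 49.0])]
```

View pics/w5.png

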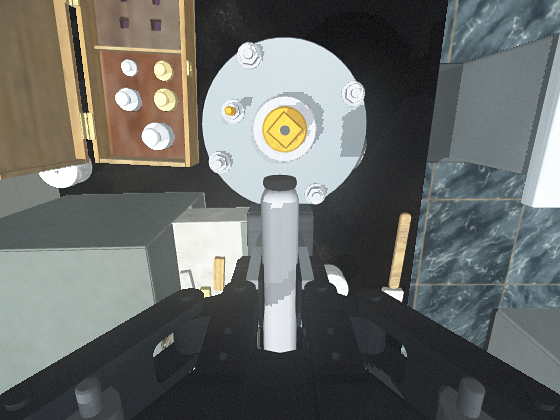

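```bash
python3 - <<'E'
from h import *
w=bot.camera("wrist"); save(w,"w5c.png",(245,90,325,170),7)
save(w,"w5d.png",(220,170,340,260),5)
np.save("w5.npy",dict(w),allow_pickle=True)
E
```

```text
(no output)
```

View pics/w5c.png

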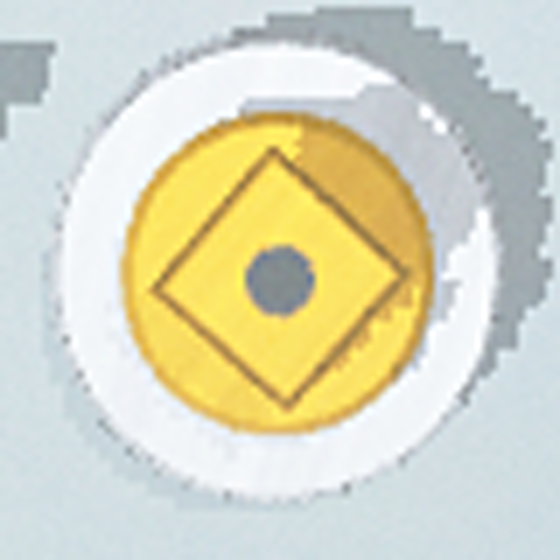

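View pics/w5d.png

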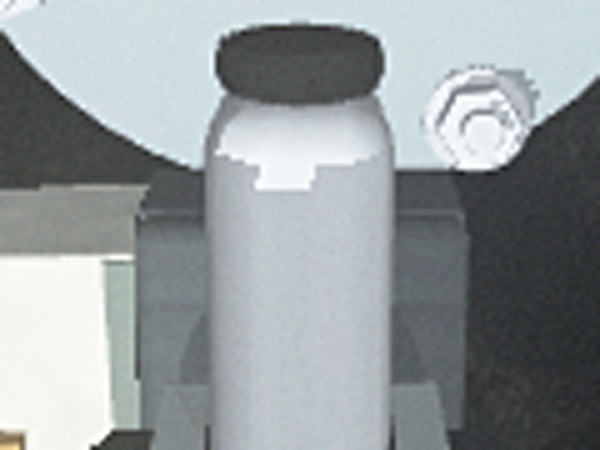

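```bash
python3 - <<'E'
from h import *
w=np.load("w5.npy",allow_pickle=True).item()
f=lambda x,y:(245+(x+.5)/7-.5,90+(y+.5)/7-.5)
C=[f(275,150),f(407,272),f(288,406),f(153,289)]
for z in(.183,.1865,.190):
    P=np.array([ray(w,c,z)[:2] for c in C]); d=np.roll(P,-1,0)-P
    print(z,P.mean(0),np.linalg.norm(d,axis=1)*1000,np.degrees(np.arctan2(d[:,1],d[:,0]))%90)
# round shoulder and boss
for nm,(l,r,t,b) in dict(shoulder=(122,433,110,434),boss=(60,497,40,502)).items():
    for z in(.168,.174,.18):
        q=[ray(w,f(*p),z) for p in((l,(t+b)/2),(r,(t+b)/2),((l+r)/2,t),((l+r)/2,b))]
        print(nm,z,np.linalg.norm(q[0]-q[1]),np.linalg.norm(q[2]-q[3]),np.mean(q,0)[:2])
tc=np.array([.567,.0927,.3284]);R=Ro.from_euler('xyz',[-179.98,0,-90.22],degrees=True)
for p in([.02,.02,.0485],[.02,-.02,.0485],[.02,.02,.0135],[.02,-.02,.0135],[.05,.008,-.0265],[.05,-.008,-.0265],[.05,0,-.0115]):
    u=proj(w,tc+R.apply(p)); print(p,u,(u-[220,170]+.5)*5-.5)
E
```

```text
0.183 [0.56158746 0.02858866] [23.47118065 23.59648359 23.76434489 23.97887333] [48.59471673 47.89242718 49.50409029 47.21016629]
0.1865 [0.5616459  0.02849386] [23.18488989 23.30866444 23.47447824 23.68638997] [48.59471673 47.89242718 49.50409029 47.21016629]
0.19 [0.56170435 0.02839905] [22.89859913 23.0208453  23.1846116  23.3939066 ] [48.59471673 47.89242718 49.50409029 47.21016629]
shoulder 0.168 0.04362418505546411 0.043917957421735106 [0.56179185 0.0280968 ]
shoulder 0.174 0.0427573158056161 0.04304525053319087 [0.56188301 0.02795212]
shoulder 0.18 0.0418904465557682 0.04217254364464662 [0.56197417 0.02780744]
boss 0.168 0.06129025669711189 0.06263658514177049 [0.5616514  0.02820291]
boss 0.174 0.06007233964540164 0.06139191479421335 [0.56174535 0.02805612]
boss 0.18 0.058854422593691495 0.060147244446656194 [0.5618393  0.02790933]
[0.02, 0.02, 0.0485] [309.10912691 202.53290913] [447.54563455 164.66454566]
[0.02, -0.02, 0.0485] [248.78764651 202.52219247] [145.93823257 164.61096235]
[0.02, 0.02, 0.0135] [315.21229419 219.2947562 ] [478.06147096 248.47378098]
[0.02, -0.02, 0.0135] [242.49445367 219.28375334] [114.47226834 248.41876671]
[0.05, 0.008, -0.0265] [299.03488732 179.11268823] [397.17443661  47.56344113]
[0.05, -0.008, -0.0265] [258.25658172 179.10394229] [193.28290858  47.51971144]
[0.05, 0, -0.0115] [278.7302017  172.71806435] [295.65100851  15.59032173]
```

```bash
python3 - <<'E'
from h import *
to([.514,.071,.275],-41.7)
E
```

```text
from [0.5671 0.0931 0.3282] [-179.99   -0.    -90.18] q [  9.3  12.3  29.4 107.1  -0.  -80.5] t 8.8
xyz [0.557 1.325 1.33 ] dr [-1.000e-04 -1.000e-04 -8.461e-01]
```

Request:
{"method": "step_arm", "body": {"dr": [[0, 0, -0.13], [0, 0, -0.26], [0, 0, -0.4], [0, 0, -0.53], [0, 0, -0.67], [0, 0, -0.8], [0, 0, -0.846], [0, 0, -0.846]], "xyz": [[0.1, 0.3, 0.3], [0.2, 0.6, 0.6], [0.3, 0.9, 0.9], [0.45, 1.2, 1.2], [0.56, 1.32, 1.33], [0.56, 1.32, 1.33], [0.56, 1.32, 1.33], [0.56, 1.32, 1.33]], "gripper": [0, 0, 0, 0, 0, 0, 0, 0]}}

```text
time: 9.6
ee_pos: [0.5142, 0.0711, 0.275]
tcp_rot: [-180.0, -0.0, -41.7]
wrist_force: [0.1, -0.2, -3.4]
opening: 0.0144
```

```bash
python3 - <<'E'
from h import *
to([.514,.071,.275],-41.7);o=bot.get_obs()
w=bot.camera("wrist"); save(w,"w6.png");np.save("w6.npy",dict(w,ee=o["ee_pos"],rot=o["tcp_rot"]),allow_pickle=True)
save(w,"w6c.png",(235,60,335,150),7); save(w,"w6d.png",(220,170,340,260),6)
b=bot.camera("side"); save(b,"b6.png",(250,160,350,230),7)
E
```

```text
from [0.5142 0.0711 0.275 ] [-1.7999e+02 -1.0000e-02 -4.1660e+01] q [   7.9    1.9   11.8   99.8   -0.  -130.5] t 9.6
xyz [-0.002  0.004 -0.   ] dr [-0.0002 -0.0002  0.0007]
```

View pics/w6.png

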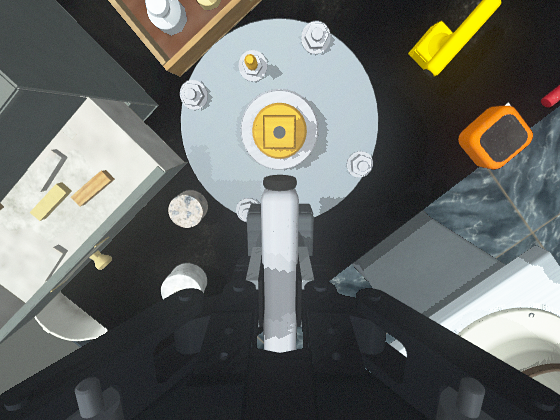

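View pics/w6c.png

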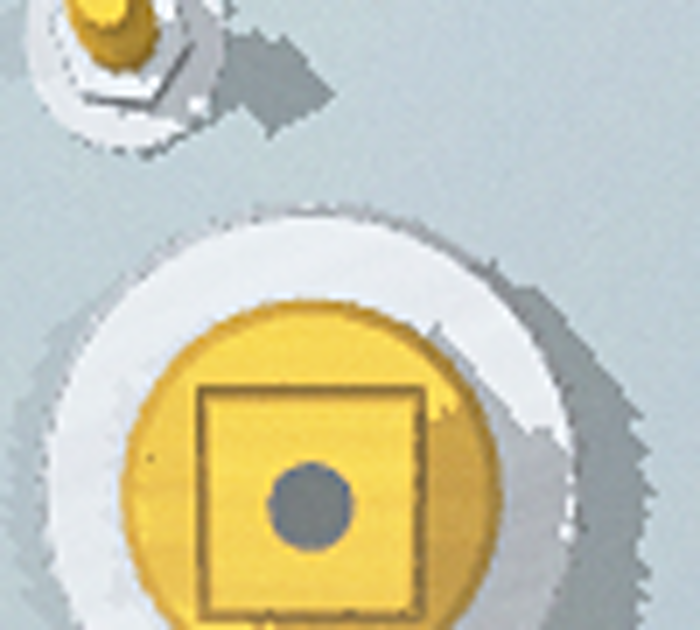

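View pics/w6d.png

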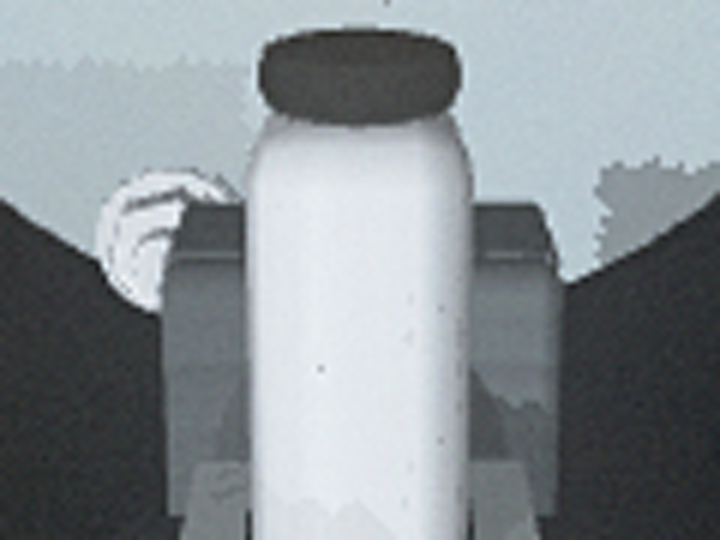

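View pics/b6.png

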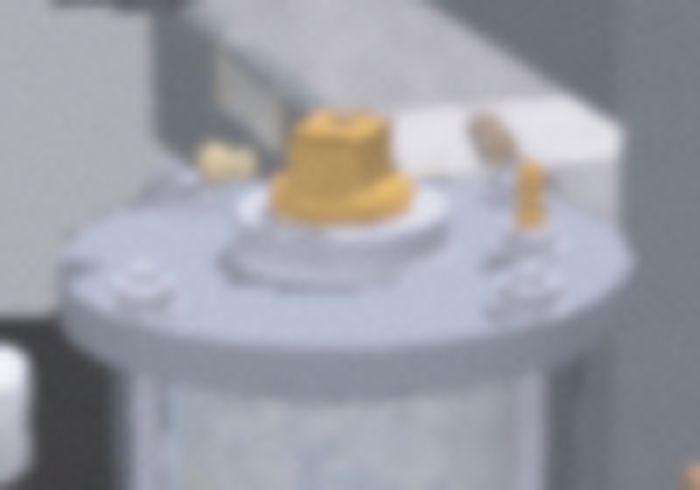

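```bash
python3 - <<'E'
from h import *
w=np.load("w6.npy",allow_pickle=True).item()
f=lambda x,y:(235+(x+.5)/7-.5,60+(y+.5)/7-.5)
R=Ro.from_euler('xyz',w["rot"],degrees=True); ee=w["ee"]
T=lambda P:R.inv().apply(P-ee)*1000
for z in(.18,.185,.19):
    C=[ray(w,f(*p),z) for p in((199,385),(425,385),(427,621),(201,621))]
    print(z,np.linalg.norm(np.roll(C,-1,0)-C,axis=1)*1000,np.mean(C,0),T(np.mean(C,0)))
q=[ray(w,f(*p),.168) for p in((47,490),(575,490))]; print("boss",np.linalg.norm(q[0]-q[1]),np.mean(q,0),T(np.mean(q,0)))
q=[ray(w,f(*p),.178) for p in((121,490),(503,490))]; print("shld",np.linalg.norm(q[0]-q[1]),T(np.mean(q,0)))
for p in([.02,.02,.0485],[.02,-.02,.0485],[.02,.02,.0135],[.02,-.02,.0135],[.05,.008,-.0265],[.05,-.008,-.0265],[.05,0,-.0115]):
    u=proj(w,ee+R.apply(p)); print(p,(u-[220,170]+.5)*6-.5)
b=bot.camera("side")
for z in(.154,.168,.174,.178,.183,.192): print(z,(proj(b,[.562,.0285,z])-[250,160])*7,(proj(b,[.562,.008,z])-[250,160])*7)
E
```

```text
0.18 [24.5385824  25.21620643 25.31175165 25.21087143] [0.56150565 0.02836173 0.18      ] [63.72468288  0.46380874 95.01018865]
0.185 [24.02022235 24.68353204 24.77705895 24.67830974] [0.56162619 0.02824598 0.185     ] [63.89250119  0.4693007  90.01021491]
0.19 [23.50186229 24.15085766 24.24236624 24.14574806] [0.56174673 0.02813022 0.19      ] [64.0603195   0.47479266 85.01024117]
boss 0.06106551282339183 [0.56261324 0.02770973 0.168     ] [ 64.98360421   0.21679959 107.01043707]
shld 0.04240347833166588 [65.25240499  0.34898728 97.01045766]
[0.02, 0.02, 0.0485] [534.64298669 195.41772113]
[0.02, -0.02, 0.0485] [172.84942852 195.45527044]
[0.02, 0.02, 0.0135] [570.46908594 295.48602835]
[0.02, -0.02, 0.0135] [134.3587372  295.52314933]
[0.05, 0.008, -0.0265] [471.47223382  53.45907538]
[0.05, -0.008, -0.0265] [226.95691481  53.49092847]
[0.05, 0, -0.0115] [350.42309097  15.55815683]
0.154 [341.80173848 253.45372771] [362.23386652 273.66106981]
0.168 [341.21145654 208.02349471] [361.73144695 227.4411691 ]
0.174 [340.95675058 188.42040301] [361.5146247  207.49468656]
0.178 [340.78636588 175.30698073] [361.36957249 194.15066214]
0.183 [340.57272835 158.86466322] [361.1876872  177.41819272]
0.192 [340.18633073 129.1261053 ] [360.85868755 147.15199273]
```

```bash
python3 - <<'E'
from h import *
w=np.load("w6.npy",allow_pickle=True).item()
save(w,"w6e.png",(230,300,330,370),7)
R=Ro.from_euler('xyz',w["rot"],degrees=True); ee=w["ee"]
for x in(-.05,-.045,.045,.05):
  for z in(-.0265,-.0115): print(x,z,proj(w,ee+R.apply([x,0,z])))
E
```

```text
-0.05 -0.0265 [278.16422757 381.03776535]
-0.05 -0.0115 [278.29607583 357.53553294]
-0.045 -0.0265 [278.14882378 372.80428495]
-0.045 -0.0115 [278.28325575 349.84253994]
0.045 -0.0265 [277.80854953 190.92420254]
0.045 -0.0115 [278.00575477 183.32149547]
0.05 -0.0265 [277.78529765 178.49583371]
0.05 -0.0115 [277.98718183 172.17635947]
```

View pics/w6e.png

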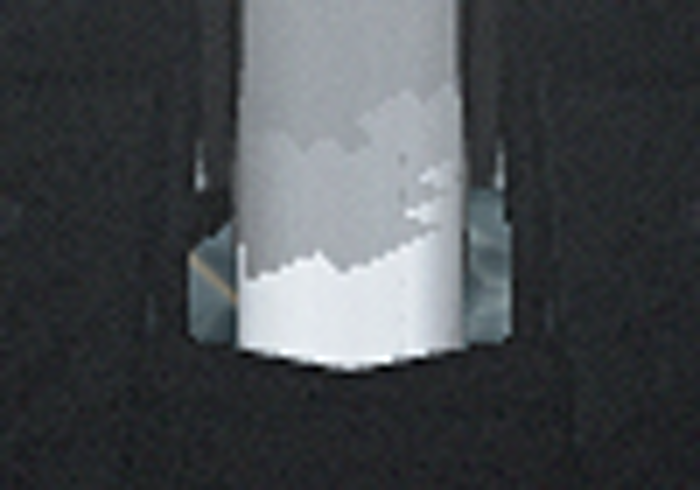

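Request:
{"method": "step_arm", "body": {"dr": [[0, 0, 0], [0, 0, 0], [0, 0, 0], [0, 0, 0], [0, 0, 0], [0, 0, 0], [0, 0, 0], [0, 0, 0]], "xyz": [[0.6, -0.01, 0], [1.2, -0.015, 0], [1.6, -0.015, 0], [1.6, -0.015, 0.2], [1.6, -0.015, 0.4], [1.6, -0.015, 0.55], [1.6, -0.015, 0.6], [1.6, -0.015, 0.6]], "gripper": [0, 0, 0, 0, 0, 0, 0, 0]}}

```text
time: 10.55
ee_pos: [0.562, 0.0295, 0.2507]
tcp_rot: [180.0, 0.0, -41.7]
wrist_force: [-0.0, 0.8, -3.5]
opening: 0.0142
```

```bash
python3 - <<'E'
from h import *
to([.5621,.0289,.2265],-41.7);o=bot.get_obs();print(o["wrist_force"],o["torque"])
b=bot.camera("side"); save(b,"b7.png",(250,120,350,230),6)
a=bot.camera("scene"); save(a,"a7.png",(210,130,310,240),6)
w=bot.camera("wrist"); save(w,"w7.png")
E
```

```text
from [0.562  0.0295 0.2507] [ 1.7999e+02  2.0000e-02 -4.1650e+01] q [   3.     7.3   14.8   97.5    0.  -135.3] t 10.55
xyz [0.012 0.008 0.605] dr [0.0003 0.0003 0.0009]
[-0.03517187  0.78154916 -3.45080259] [-0.01009689 -0.04515995  0.00882328]
```

View pics/b7.png

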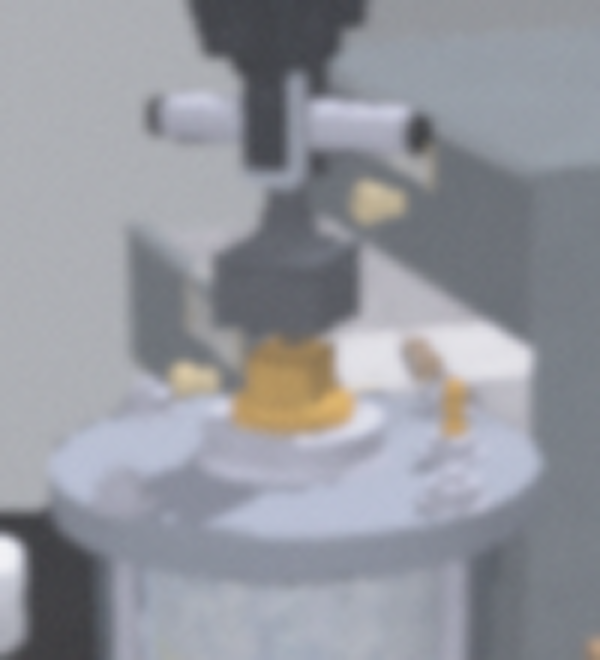

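View pics/a7.png

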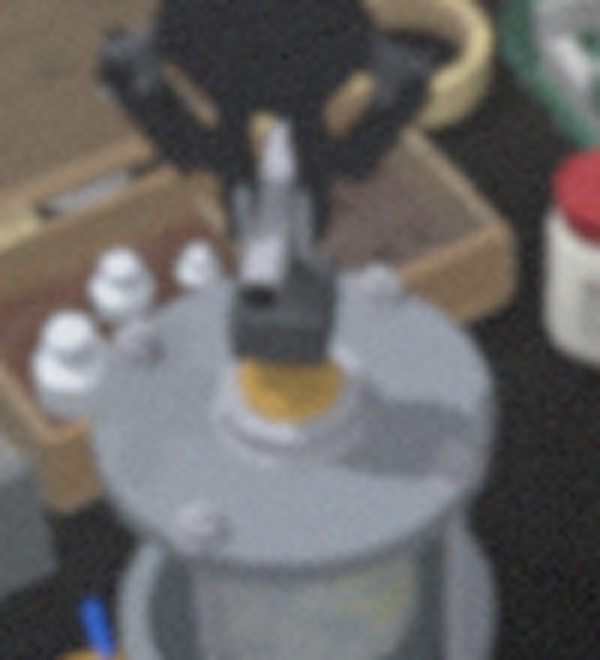

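View pics/w7.png

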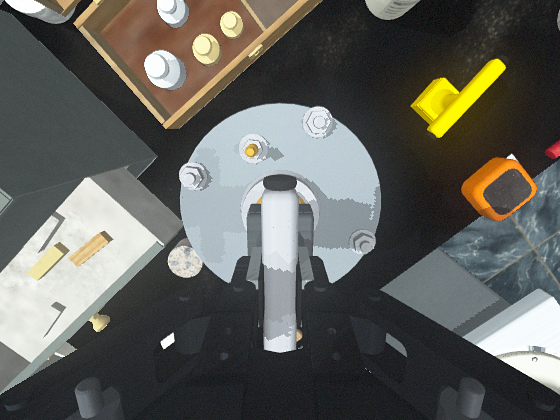

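Request:
{"method": "step_arm", "body": {"dr": [[0, 0, 0], [0, 0, 0], [0, 0, 0], [0, 0, 0], [0, 0, 0], [0, 0, 0], [0, 0, 0], [0, 0, 0]], "xyz": [[0, 0, 0.05], [0, 0, 0.1], [0, 0, 0.14], [0, 0, 0.18], [0, 0, 0.21], [0, 0, 0.24], [0, 0, 0.25], [0, 0, 0.25]], "gripper": [0, 0, 0, 0, 0, 0, 0, 0]}}

```text
time: 11.5
ee_pos: [0.5625, 0.0291, 0.2408]
tcp_rot: [180.0, 0.0, -41.7]
wrist_force: [-0.5, 0.6, -2.9]
opening: 0.0146
```

```bash
python3 - <<'E'
from h import *
to([.5621,.0289,.2265],-41.7);o=bot.get_obs();print(o["wrist_force"],o["torque"])
b=bot.camera("side"); save(b,"b8.png",(250,120,350,230),6)
E
```

```text
from [0.5625 0.0291 0.2408] [180.     0.   -41.68] q [   3.     7.1   13.4   96.3    0.  -135.4] t 11.5
xyz [-0.004  0.009  0.358] dr [0.     0.0001 0.0004]
[-0.45096165  0.55984595 -2.94965198] [-0.02155382 -0.02939424 -0.07797374]
```

View pics/b8.png

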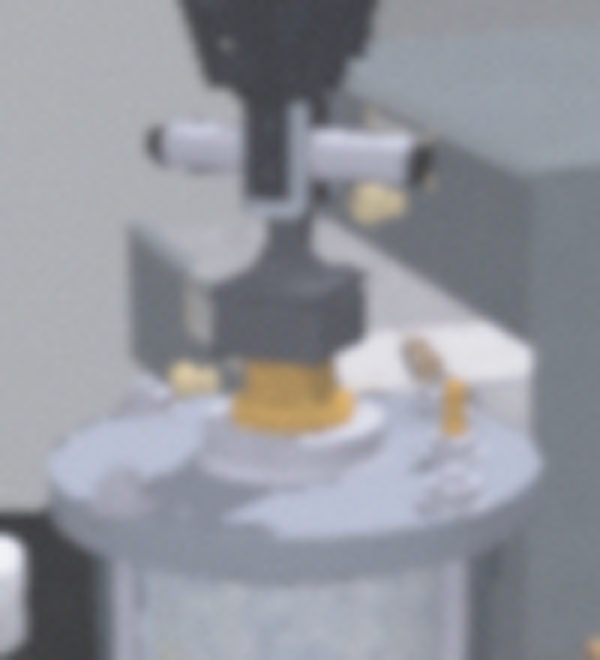

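Request:
{"method": "step_arm", "body": {"dr": [[0, 0, 0], [0, 0, 0], [0, 0, 0], [0, 0, 0], [0, 0, 0], [0, 0, 0], [0, 0, 0], [0, 0, 0]], "xyz": [[0, 0, 0.04], [0, 0, 0.08], [0, 0, 0.11], [0, 0, 0.14], [0, 0, 0.17], [0, 0, 0.2], [0, 0, 0.22], [0, 0, 0.22]], "gripper": [0, 0, 0, 0, 0, 0, 0, 0]}}

```text
time: 12.35
ee_pos: [0.5624, 0.0291, 0.2319]
tcp_rot: [180.0, 0.0, -41.7]
wrist_force: [-0.8, 0.9, -2.5]
opening: 0.0144
```

```bash
python3 - <<'E'
from h import *
to([.5621,.0289,.2265],-41.7);o=bot.get_obs();print(o["wrist_force"],o["torque"])
E
```

```text
from [0.5624 0.0291 0.2319] [ 1.7999e+02  1.0000e-02 -4.1670e+01] q [   3.     6.8   12.2   95.3    0.  -135.4] t 12.35
xyz [-0.003  0.009  0.136] dr [0.0001 0.0001 0.0005]
[-0.77986501  0.88822751 -2.50101224] [ 0.03997266 -0.06120179  0.31825806]
```

Request:
{"method": "step_arm", "body": {"dr": [[0, 0, 0], [0, 0, 0], [0, 0, 0], [0, 0, 0], [0, 0, 0], [0, 0, 0], [0, 0, 0], [0, 0, 0]], "xyz": [[0, 0, 0.02], [0, 0, 0.04], [0, 0, 0.06], [0, 0, 0.08], [0, 0, 0.1], [0, 0, 0.12], [0, 0, 0.12], [0, 0, 0.12]], "gripper": [0, 0, 0, 0, 0, 0, 0, 0]}}

```text
time: 13.15
ee_pos: [0.5624, 0.0291, 0.2273]
tcp_rot: [180.0, 0.0, -41.7]
wrist_force: [0.1, 0.6, -2.5]
opening: 0.0145
```

```bash
python3 - <<'E'
from h import *
for i in range(4):
    o=bot.get_obs();print(o["ee_pos"],o["wrist_force"],o["torque"],o["joint_efforts"][5]); b=bot.camera("side")
save(b,"b9.png",(250,120,350,230),6)
E
```

```text
[0.56243808 0.02908349 0.22726451] [ 0.0926777   0.63121457 -2.46259463] [-0.01596941  0.06127411 -0.03993165] 0.013433725107461214
[0.56247945 0.02907542 0.22731594] [-0.51626681 -0.53122834 -2.3767203 ] [-0.04254375  0.07975959 -0.01407084] 0.013339642609935254
[0.56248116 0.02907534 0.22731481] [ 0.22508406 -0.29910297 -2.64513397] [-0.03002224  0.04099148 -0.09185466] 0.013068309926893562
[0.56248363 0.02908404 0.22732179] [ 0.06086188  0.76946725 -2.58917542] [-0.00860529  0.08387206 -0.06600434] 0.012623840302694589
```

View pics/b9.png

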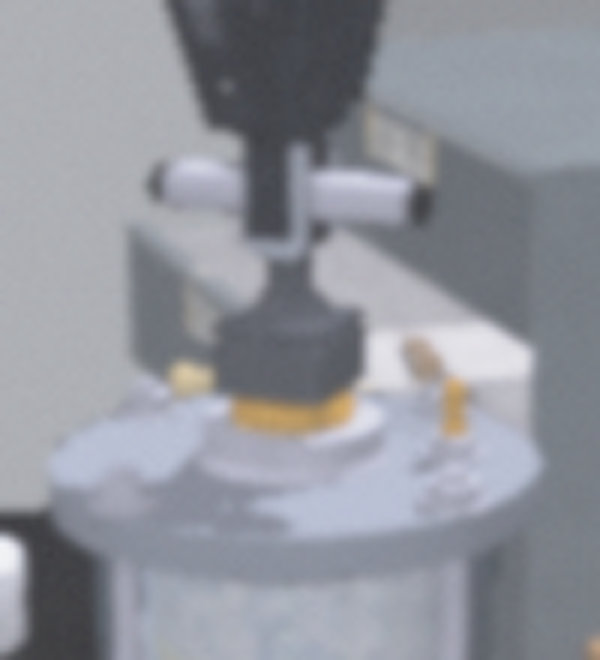

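Request:
{"method": "step_arm", "body": {"dr": [[0, 0, 0], [0, 0, 0], [0, 0, 0], [0, 0, 0], [0, 0, 0], [0, 0, 0], [0, 0, 0], [0, 0, 0]], "xyz": [[0, 0, 0.01], [0, 0, 0.02], [0, 0, 0.03], [0, 0, 0.04], [0, 0, 0.05], [0, 0, 0.06], [0, 0, 0.07], [0, 0, 0.07]], "gripper": [0, 0, 0, 0, 0, 0, 0, 0]}}

```text
time: 14.15
ee_pos: [0.5626, 0.0291, 0.2249]
tcp_rot: [-180.0, -0.0, -41.7]
wrist_force: [0.3, 0.3, -0.0]
opening: 0.0143
```

```bash
python3 - <<'E'
from h import *
for i in range(2):
    o=bot.get_obs();print(o["ee_pos"],o["wrist_force"],o["torque"],o["joint_efforts"][5]); b=bot.camera("side")
save(b,"b10.png",(250,120,350,230),6)
E
```

```text
[0.56261147 0.02910949 0.22487102] [ 0.31696175  0.32140912 -0.01558514] [ 0.03429816  0.00301676 -0.10065424] 0.012225508689880371
[0.56259552 0.02912535 0.22486849] [ 0.06594904 -0.12335425  1.15835137] [0.01253776 0.03089235 0.07291392] 0.013327260967344046
```

Request:
{"method": "step_arm", "body": {"dr": [[0, 0, 0], [0, 0, 0], [0, 0, 0], [0, 0, 0], [0, 0, 0], [0, 0, 0], [0, 0, 0], [0, 0, 0]], "xyz": [[0, 0, 0.01], [0, 0, 0.02], [0, 0, 0.03], [0, 0, 0.03], [0, 0, 0.03], [0, 0, 0.03], [0, 0, 0.03], [0, 0, 0.03]], "gripper": [0, 0, 0, 0, 0, 0, 0, 0]}}

```text
time: 15.05
ee_pos: [0.563, 0.0291, 0.2248]
tcp_rot: [-179.9, -0.1, -41.7]
wrist_force: [0.1, 0.4, 7.6]
opening: 0.0147
```

```bash
python3 - <<'E'
from h import *
for i in range(2):
    o=bot.get_obs();print(o["ee_pos"],o["wrist_force"],o["torque"],o["joint_efforts"][5]); b=bot.camera("side")
save(b,"b10.png",(250,120,350,230),6)
E
```

```text
[0.56299568 0.02911982 0.2247698 ] [0.11065606 0.44267869 7.61783799] [ 0.13323323 -0.00729956  0.18727962] -0.006735324568580836
[0.5629757  0.0291492  0.22476214] [0.80821388 0.2742784  7.47930692] [ 0.0875842   0.02628042 -0.25470229] 0.00194707463379018
```

View pics/b10.png

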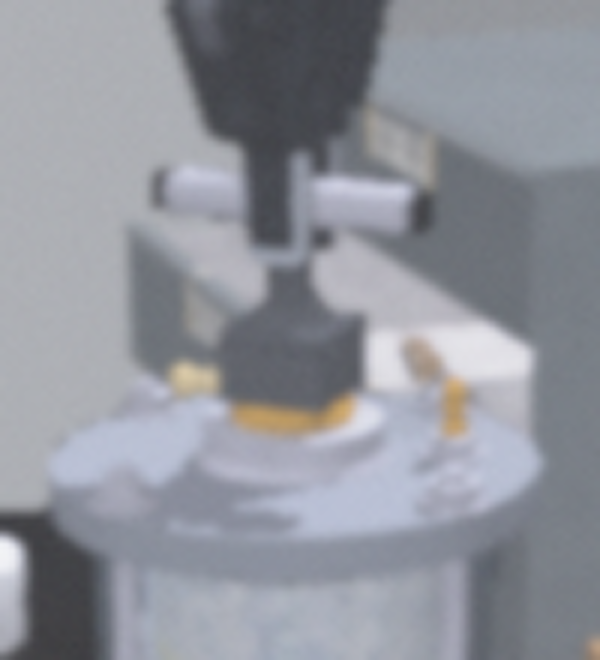

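Request:
{"method": "step_arm", "body": {"dr": [[0, 0, 0.04], [0, 0, 0.08], [0, 0, 0.12], [0, 0, 0.16], [0, 0, 0.2], [0, 0, 0.24], [0, 0, 0.27], [0, 0, 0.3]], "xyz": [[0, 0, -0.01], [0, 0, -0.01], [0, 0, -0.01], [0, 0, -0.01], [0, 0, -0.01], [0, 0, -0.01], [0, 0, -0.01], [0, 0, -0.01]], "gripper": [0, 0, 0, 0, 0, 0, 0, 0]}}

```text
time: 15.95
ee_pos: [0.5629, 0.0289, 0.2247]
tcp_rot: [-179.9, -0.1, -58.9]
wrist_force: [0.5, -0.9, 6.1]
opening: 0.0142
```

```bash
cat > r.py <<'E'
from h import *
for i in range(3):
    o=bot.get_obs();print(round(o["time"],2),np.round(o["ee_pos"],4),np.round(o["tcp_rot"],2),np.round(o["wrist_force"],1),np.round(o["torque"],2),round(o["joint_efforts"][5],3),round(o["q"][5],2))
    if i<2: b=bot.camera("side")
E
python3 r.py
```

```text
15.95 [0.5629 0.0289 0.2247] [-1.799e+02 -8.000e-02 -5.894e+01] [ 0.5 -0.9  6.1] [-0.15 -0.15  0.25] -0.45 -118.11
16.0 [0.5629 0.0289 0.2247] [-1.799e+02 -7.000e-02 -5.905e+01] [0.8 0.3 5.8] [-0.09 -0.15  0.03] -0.244 -118.0
16.05 [0.5629 0.029  0.2247] [-1.799e+02 -7.000e-02 -5.893e+01] [ 0.5 -0.2  5.7] [-0.02 -0.09 -0.26] 0.389 -118.12
```

```bash
cat > r.py <<'E'
from h import *
import sys
n=int(sys.argv[1]); T=[];J=[];Q=[]
for i in range(n):
    o=bot.get_obs();T.append(o["torque"][2]);J.append(o["joint_efforts"][5]);Q.append(o["q"][5])
    if i<n-1: b=bot.camera("side")
print(round(o["time"],2),np.round(o["ee_pos"],4),np.round(o["tcp_rot"],2),np.round(o["wrist_force"],1),"op",o["opening"])
print(np.round(T,2),np.round(J,2),np.round(Q,2)); print("mean Tz %.3f med %.3f  J %.3f"%(np.mean(T),np.median(T),np.mean(J)))
E
python3 r.py 8
```

```text
16.4 [0.5628 0.0291 0.2247] [-1.799e+02 -5.000e-02 -5.886e+01] [-0.7 -0.   5.5] op 0.01432855167547744
[-0.26 -0.08  0.28  0.1  -0.22 -0.18  0.23  0.2 ] [ 0.39  0.15  0.04  0.   -0.    0.01  0.01 -0.01] [-118.12 -118.16 -118.17 -118.18 -118.17 -118.17 -118.18 -118.18]
mean Tz 0.009 med 0.006  J 0.074
```

Request:
{"method": "step_arm", "body": {"dr": [[0, 0, 0.05], [0, 0, 0.1], [0, 0, 0.15], [0, 0, 0.2], [0, 0, 0.23], [0, 0, 0.25], [0, 0, 0.25], [0, 0, 0.25]], "xyz": [[0, 0, 0], [0, 0, 0], [0, 0, 0], [0, 0, 0], [0, 0, 0], [0, 0, 0], [0, 0, 0], [0, 0, 0]], "gripper": [0, 0, 0, 0, 0, 0, 0, 0]}}

```text
time: 17.2
ee_pos: [0.5629, 0.029, 0.2246]
tcp_rot: [-179.9, -0.0, -73.2]
wrist_force: [-0.7, 0.2, 5.3]
opening: 0.0141
```

```bash
python3 r.py 5
```

```text
17.4 [0.5628 0.0291 0.2246] [-1.799e+02 -3.000e-02 -7.319e+01] [-0.1 -0.2  4. ] op 0.014161636593404168
[-0.23 -0.21  0.12  0.3   0.07] [ 0.02  0.01  0.01  0.   -0.01] [-103.85 -103.85 -103.85 -103.85 -103.85]
mean Tz 0.010 med 0.070  J 0.009
```

Request:
{"method": "step_arm", "body": {"dr": [[0, 0, 0.05], [0, 0, 0.1], [0, 0, 0.15], [0, 0, 0.2], [0, 0, 0.23], [0, 0, 0.25], [0, 0, 0.25], [0, 0, 0.25]], "xyz": [[0, 0, 0], [0, 0, 0], [0, 0, 0], [0, 0, 0], [0, 0, 0], [0, 0, 0], [0, 0, 0], [0, 0, 0]], "gripper": [0, 0, 0, 0, 0, 0, 0, 0]}}

```text
time: 18.2
ee_pos: [0.5628, 0.029, 0.2245]
tcp_rot: [-179.9, -0.0, -87.5]
wrist_force: [-0.4, -0.2, 5.3]
opening: 0.0142
```

```bash
python3 r.py 5
```

```text
18.4 [0.5628 0.0291 0.2245] [-179.91    0.    -87.51] [-0.  -0.6  6.3] op 0.014622515216108986
[ 0.15  0.27 -0.09 -0.27  0.03] [ 0.04  0.01 -0.    0.    0.01] [-89.53 -89.54 -89.54 -89.53 -89.53]
mean Tz 0.020 med 0.034  J 0.011
```

Request:
{"method": "step_arm", "body": {"dr": [[0, 0, 0.05], [0, 0, 0.1], [0, 0, 0.15], [0, 0, 0.2], [0, 0, 0.23], [0, 0, 0.25], [0, 0, 0.25], [0, 0, 0.25]], "xyz": [[0, 0, 0], [0, 0, 0], [0, 0, 0], [0, 0, 0], [0, 0, 0], [0, 0, 0], [0, 0, 0], [0, 0, 0]], "gripper": [0, 0, 0, 0, 0, 0, 0, 0]}}

```text
time: 19.2
ee_pos: [0.5628, 0.029, 0.2245]
tcp_rot: [-179.9, 0.0, -101.8]
wrist_force: [0.4, -0.3, 5.2]
opening: 0.0146
```

```bash
python3 r.py 5
```

```text
19.4 [0.5627 0.0291 0.2245] [-1.7992e+02  2.0000e-02 -1.0183e+02] [-0.7  0.4  5.5] op 0.01425610332693239
[ 0.19 -0.13 -0.28 -0.11  0.31] [0.03 0.   0.   0.01 0.01] [-75.21 -75.21 -75.21 -75.21 -75.21]
mean Tz -0.004 med -0.106  J 0.010
```

Request:
{"method": "step_arm", "body": {"dr": [[0, 0, 0.05], [0, 0, 0.1], [0, 0, 0.15], [0, 0, 0.2], [0, 0, 0.23], [0, 0, 0.25], [0, 0, 0.25], [0, 0, 0.25]], "xyz": [[0, 0, 0], [0, 0, 0], [0, 0, 0], [0, 0, 0], [0, 0, 0], [0, 0, 0], [0, 0, 0], [0, 0, 0]], "gripper": [0, 0, 0, 0, 0, 0, 0, 0]}}

```text
time: 20.2
ee_pos: [0.5627, 0.0288, 0.2244]
tcp_rot: [-179.9, 0.0, -116.2]
wrist_force: [0.2, -1.9, 5.4]
opening: 0.0143
```

```bash
python3 r.py 5
```

```text
20.4 [0.5627 0.0289 0.2244] [-1.7993e+02  2.0000e-02 -1.1615e+02] [-0.6 -1.6  5.7] op 0.01424391126841803
[ 0.12  0.16 -0.16  0.02  0.25] [0.06 0.02 0.02 0.03 0.02] [-60.89 -60.89 -60.89 -60.89 -60.89]
mean Tz 0.079 med 0.125  J 0.029
```

Request:
{"method": "step_arm", "body": {"dr": [[0, 0, 0.04], [0, 0, 0.08], [0, 0, 0.12], [0, 0, 0.15], [0, 0, 0.15], [0, 0, 0.15], [0, 0, 0.15], [0, 0, 0.15]], "xyz": [[0, 0, 0], [0, 0, 0], [0, 0, 0], [0, 0, 0], [0, 0, 0], [0, 0, 0], [0, 0, 0], [0, 0, 0]], "gripper": [0, 0, 0, 0, 0, 0, 0, 0]}}

```text
time: 21.2
ee_pos: [0.5624, 0.0285, 0.2244]
tcp_rot: [-179.9, -0.0, -124.8]
wrist_force: [-1.6, -3.0, 6.7]
opening: 0.0143
```

```bash
python3 r.py 6
```

```text
21.45 [0.5624 0.0285 0.2244] [-1.7992e+02 -3.0000e-02 -1.2477e+02] [-1.7 -3.7  5.9] op 0.013984846333362845
[ 0.01 -0.01  0.05 -0.    0.02 -0.02] [0.01 0.01 0.01 0.01 0.01 0.01] [-52.29 -52.29 -52.29 -52.29 -52.29 -52.29]
mean Tz 0.009 med 0.004  J 0.008
```

Request:
{"method": "step_arm", "body": {"dr": [[0, 0, 0.04], [0, 0, 0.08], [0, 0, 0.12], [0, 0, 0.15], [0, 0, 0.15], [0, 0, 0.15], [0, 0, 0.15], [0, 0, 0.15]], "xyz": [[0.016, 0, 0], [0.016, 0, 0], [0.016, 0, 0], [0.016, 0, 0], [0.016, 0, 0], [0.016, 0, 0], [0.016, 0, 0], [0.016, 0, 0]], "gripper": [0, 0, 0, 0, 0, 0, 0, 0]}}

```text
time: 22.25
ee_pos: [0.5621, 0.0283, 0.2244]
tcp_rot: [-179.9, 0.0, -133.3]
wrist_force: [-1.6, -1.7, 5.1]
opening: 0.0143
```

```bash
python3 r.py 6
```

```text
22.5 [0.5621 0.0283 0.2244] [-1.7994e+02  1.0000e-02 -1.3334e+02] [-1.2 -1.8  6. ] op 0.014352406676222586
[0.11 0.18 0.17 0.16 0.14 0.1 ] [0.12 0.12 0.12 0.12 0.12 0.12] [-43.76 -43.76 -43.76 -43.76 -43.76 -43.76]
mean Tz 0.143 med 0.148  J 0.125
```

Request:
{"method": "step_arm", "body": {"dr": [[0, 0, 0.03], [0, 0, 0.06], [0, 0, 0.09], [0, 0, 0.12], [0, 0, 0.12], [0, 0, 0.12], [0, 0, 0.12], [0, 0, 0.12]], "xyz": [[0.005, 0, 0], [0.01, 0, 0], [0.01, 0, 0], [0.01, 0, 0], [0.01, 0, 0], [0.01, 0, 0], [0.01, 0, 0], [0.01, 0, 0]], "gripper": [0, 0, 0, 0, 0, 0, 0, 0]}}

```text
time: 23.3
ee_pos: [0.5619, 0.0283, 0.2244]
tcp_rot: [-180.0, 0.0, -140.2]
wrist_force: [-0.6, -0.4, 6.2]
opening: 0.0145
```

```bash
python3 r.py 6
```

```text
23.55 [0.5619 0.0283 0.2243] [-1.7996e+02  4.0000e-02 -1.4019e+02] [-0.2 -0.4  5.8] op 0.01432294418841759
[0.2  0.22 0.22 0.18 0.27 0.23] [0.22 0.22 0.22 0.22 0.22 0.22] [-36.92 -36.92 -36.92 -36.92 -36.92 -36.92]
mean Tz 0.220 med 0.221  J 0.223
```

Request:
{"method": "step_arm", "body": {"dr": [[0, 0, 0.03], [0, 0, 0.06], [0, 0, 0.09], [0, 0, 0.12], [0, 0, 0.12], [0, 0, 0.12], [0, 0, 0.12], [0, 0, 0.12]], "xyz": [[0, 0, 0], [0, 0, 0], [0, 0, 0], [0, 0, 0], [0, 0, 0], [0, 0, 0], [0, 0, 0], [0, 0, 0]], "gripper": [0, 0, 0, 0, 0, 0, 0, 0]}}

```text
time: 24.35
ee_pos: [0.5619, 0.0283, 0.2244]
tcp_rot: [-180.0, 0.0, -147.1]
wrist_force: [-1.2, 0.2, 5.9]
opening: 0.0142
```

```bash
python3 r.py 6
```

```text
24.6 [0.5619 0.0283 0.2243] [-1.7997e+02  4.0000e-02 -1.4706e+02] [-1.1  0.2  6. ] op 0.013865494574198896
[0.36 0.36 0.4  0.34 0.4  0.32] [0.35 0.35 0.35 0.35 0.35 0.35] [-30.05 -30.05 -30.05 -30.06 -30.05 -30.05]
mean Tz 0.362 med 0.357  J 0.347
```

Request:
{"method": "step_arm", "body": {"dr": [[0, 0, 0.03], [0, 0, 0.06], [0, 0, 0.08], [0, 0, 0.08], [0, 0, 0.08], [0, 0, 0.08], [0, 0, 0.08], [0, 0, 0.08]], "xyz": [[0, 0, 0], [0, 0, 0], [0, 0, 0], [0, 0, 0], [0, 0, 0], [0, 0, 0], [0, 0, 0], [0, 0, 0]], "gripper": [0, 0, 0, 0, 0, 0, 0, 0]}}

```text
time: 25.4
ee_pos: [0.5619, 0.0283, 0.2243]
tcp_rot: [-180.0, 0.0, -151.6]
wrist_force: [-0.9, 0.4, 5.4]
opening: 0.014
```

```bash
python3 r.py 6
```

```text
25.65 [0.5619 0.0283 0.2243] [-1.7998e+02  4.0000e-02 -1.5163e+02] [-1.  -0.1  5.1] op 0.014446566035147759
[0.47 0.47 0.5  0.48 0.48 0.52] [0.48 0.48 0.48 0.48 0.48 0.48] [-25.48 -25.48 -25.48 -25.48 -25.48 -25.48]
mean Tz 0.487 med 0.482  J 0.483
```

Request:
{"method": "step_arm", "body": {"dr": [[0, 0, -0.02], [0, 0, -0.05], [0, 0, -0.08], [0, 0, -0.1], [0, 0, -0.1], [0, 0, -0.1], [0, 0, -0.1], [0, 0, -0.1]], "xyz": [[0, 0, 0], [0, 0, 0], [0, 0, 0], [0, 0, 0], [0, 0, -0.02], [0, 0, -0.02], [0, 0, -0.03], [0, 0, -0.03]], "gripper": [0, 0, 0, 0, 0, 0, 0, 0]}}

```text
time: 26.45
ee_pos: [0.5617, 0.0283, 0.2244]
tcp_rot: [180.0, -0.0, -146.0]
wrist_force: [0.6, -0.0, -2.4]
opening: 0.0142
```

```bash
python3 r.py 4
```

```text
26.6 [0.5617 0.0283 0.2245] [ 1.7997e+02 -4.0000e-02 -1.4596e+02] [ 0.   0.2 -3.6] op 0.014154801355934589
[0.03 0.02 0.06 0.03] [0. 0. 0. 0.] [-31.15 -31.15 -31.16 -31.16]
mean Tz 0.031 med 0.027  J 0.003
```

Request:
{"method": "step_arm", "body": {"dr": [[0, 0, 0], [0, 0, 0], [0, 0, 0], [0, 0, 0], [0, 0, 0], [0, 0, 0], [0, 0, 0], [0, 0, 0]], "xyz": [[0, 0, -0.04], [0, 0, -0.1], [0, 0, -0.18], [0, 0, -0.26], [0, 0, -0.34], [0, 0, -0.42], [0, 0, -0.46], [0, 0, -0.46]], "gripper": [0, 0, 0, 0, 0, 0, 0, 0]}}

```text
time: 27.4
ee_pos: [0.5619, 0.0283, 0.2436]
tcp_rot: [-180.0, 0.0, -145.9]
wrist_force: [0.4, -1.1, -2.9]
opening: 0.014
```

```bash
python3 r.py 2
```

```text
27.45 [0.5619 0.0283 0.2434] [-1.8000e+02  1.0000e-02 -1.4595e+02] [-0.2  0.3 -2.9] op 0.014281138804221669
[0.02 0.06] [-0. -0.] [-31.17 -31.17]
mean Tz 0.043 med 0.043  J -0.001
```

Request:
{"method": "step_arm", "body": {"dr": [[0, 0, 0], [0, 0, 0], [0, 0, 0], [0, 0, 0], [0, 0, 0], [0, 0, 0], [0, 0, 0], [0, 0, 0]], "xyz": [[0, 0, -0.2], [0, 0, -0.5], [0, 0, -0.9], [0, 0, -1.2], [0, 0, -1.4], [0, 0, -1.5], [0, 0, -1.5], [0, 0, -1.5]], "gripper": [0, 0, 0, 0, 0, 0, 0, 0]}}

```text
time: 28.25
ee_pos: [0.5618, 0.0283, 0.3028]
tcp_rot: [180.0, -0.0, -146.0]
wrist_force: [0.1, 0.4, -3.1]
opening: 0.0139
```

```bash
python3 - <<'E'
from h import *
to([.4515,-.2795,.25],180)
b=bot.camera("side"); save(b,"b11.png")
E
```

```text
from [0.5618 0.0283 0.3028] [ 1.7998e+02 -3.0000e-02 -1.4595e+02] q [  2.9   9.2  22.8 103.7   0.  -31.2] t 28.25
xyz [ 6.592 -4.833  1.322] dr [ 2.000e-04 -7.000e-04  5.942e-01]
```

View pics/b11.png

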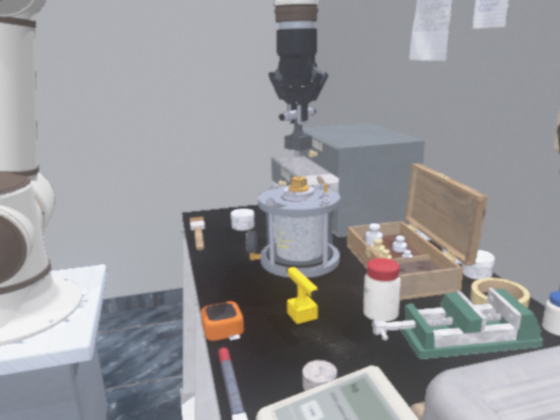

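Key is off the plug at (297,185), now hanging at (298,142); the original spot at around (289,340) is clear. Travel back there.

Request:
{"method": "step_arm", "body": {"dr": [[0, 0, 0.05], [0, 0, 0.12], [0, 0, 0.2], [0, 0, 0.28], [0, 0, 0.36], [0, 0, 0.44], [0, 0, 0.52], [0, 0, 0.59]], "xyz": [[0.4, -0.3, 0], [1.1, -0.8, 0], [1.9, -1.4, 0], [2.8, -2.05, 0], [3.7, -2.7, 0], [4.6, -3.4, 0.2], [5.4, -3.9, 0.4], [6.1, -4.5, 0.6]], "gripper": [0, 0, 0, 0, 0, 0, 0, 0]}}

```text
time: 29.1
ee_pos: [0.4591, -0.2589, 0.2788]
tcp_rot: [180.0, -0.0, -180.0]
wrist_force: [1.5, 0.4, -3.2]
opening: 0.014
```

```bash
python3 - <<'E'
from h import *
to([.4515,-.2795,.1],180)
E
```

```text
from [ 0.4591 -0.2589  0.2788] [ 1.7999e+02 -2.0000e-02 -1.7997e+02] q [-29.4   3.2  13.5 100.4  -0.  -29.4] t 29.1
xyz [ 0.189 -0.516  4.47 ] dr [ 0.0001 -0.0003  0.0005]
```

Request:
{"method": "step_arm", "body": {"dr": [[0, 0, 0], [0, 0, 0], [0, 0, 0], [0, 0, 0], [0, 0, 0], [0, 0, 0], [0, 0, 0], [0, 0, 0]], "xyz": [[0.1, -0.3, 0.3], [0.19, -0.52, 1], [0.19, -0.52, 1.9], [0.19, -0.52, 2.8], [0.19, -0.52, 3.6], [0.19, -0.52, 4.2], [0.19, -0.52, 4.5], [0.19, -0.52, 4.5]], "gripper": [0, 0, 0, 0, 0, 0, 0, 0]}}

```text
time: 29.9
ee_pos: [0.4521, -0.2774, 0.0975]
tcp_rot: [179.9, -0.2, -179.7]
wrist_force: [-0.8, 0.6, -2.6]
opening: 0.0143
```

```bash
python3 - <<'E'
from h import *
to([.4515,-.2795,.052],180);print(bot.get_obs()["wrist_force"])
b=bot.camera("side"); save(b,"b12.png",(190,200,420,420),2.7)
E
```

```text
from [ 0.4521 -0.2774  0.0975] [ 1.7990e+02 -1.5000e-01 -1.7971e+02] q [-31.5   2.   -7.9  80.3   0.  -31.8] t 29.9
xyz [ 0.013 -0.054  1.137] dr [ 0.0017 -0.0026  0.0051]
[-0.75177573  0.59851597 -2.56549265]
```

View pics/b12.png

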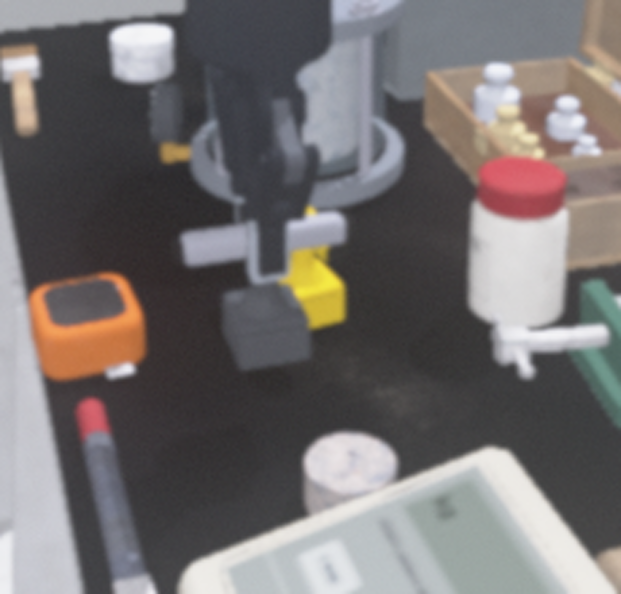

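Clear. Lower to just above the bench.

Request:
{"method": "step_arm", "body": {"dr": [[0, 0, 0], [0, 0, 0], [0, 0, 0], [0, 0, 0], [0, 0, 0], [0, 0, 0], [0, 0, 0], [0, 0, 0]], "xyz": [[0, -0.02, 0.3], [0, -0.02, 0.6], [0, -0.02, 0.85], [0, -0.02, 1], [0, -0.02, 1.1], [0, -0.02, 1.15], [0, -0.02, 1.18], [0, -0.02, 1.18]], "gripper": [0, 0, 0, 0, 0, 0, 0, 0]}}

```text
time: 30.75
ee_pos: [0.453, -0.2792, 0.0522]
tcp_rot: [-180.0, 0.0, -179.8]
wrist_force: [-0.6, -0.1, -3.5]
opening: 0.0142
```

```bash
python3 r.py 2
```

```text
30.8 [ 0.4531 -0.2792  0.0524] [-1.7999e+02  2.0000e-02 -1.7976e+02] [ 0.6  0.6 -3.6] op 0.014551581840440087
[ 0.   -0.01] [-0.  0.] [-31.88 -31.88]
mean Tz -0.006 med -0.006  J 0.000
```

Request:
{"method": "step_arm", "body": {"dr": [[0, 0, 0], [0, 0, 0], [0, 0, 0], [0, 0, 0], [0, 0, 0], [0, 0, 0], [0, 0, 0], [0, 0, 0]], "xyz": [[0, 0, 0.02], [0, 0, 0.03], [0, 0, 0.04], [0, 0, 0.05], [0, 0, 0.06], [0, 0, 0.07], [0, 0, 0.08], [0, 0, 0.08]], "gripper": [0, 0, 0, 0, 0, 0, 0, 0]}}

```text
time: 31.6
ee_pos: [0.453, -0.2791, 0.0491]
tcp_rot: [-180.0, 0.0, -179.8]
wrist_force: [-0.2, 1.2, -0.8]
opening: 0.014
```

```bash
python3 r.py 2
```

```text
31.65 [ 0.453  -0.2791  0.0491] [-1.8000e+02  1.0000e-02 -1.7976e+02] [-0.9  0.2 -0.7] op 0.014135784634488191
[-0.04 -0.03] [-0. -0.] [-31.88 -31.88]
mean Tz -0.037 med -0.037  J -0.004
```

Touching down (force −3.5 → −0.7). Slightly firmer, then open.

Request:
{"method": "step_arm", "body": {"dr": [[0, 0, 0], [0, 0, 0], [0, 0, 0], [0, 0, 0], [0, 0, 0], [0, 0, 0], [0, 0, 0], [0, 0, 0]], "xyz": [[0, 0, 0.01], [0, 0, 0.01], [0, 0, 0.01], [0, 0, 0.01], [0, 0, 0.01], [0, 0, 0.01], [0, 0, 0.01], [0, 0, 0.01]], "gripper": [0, 0, 0.2, 0.3, 0.4, 0.5, 0.6, 0.6]}}

```text
time: 32.45
ee_pos: [0.4529, -0.2791, 0.0484]
tcp_rot: [180.0, -0.0, -179.8]
wrist_force: [-0.3, 0.1, 0.5]
opening: 0.0512
```

```bash
python3 r.py 2; python3 -c "
from h import *
w=bot.camera('wrist');save(w,'w13.png')"
```

```text
32.5 [ 0.4529 -0.2791  0.0485] [-180.     -0.   -179.76] [ 1.1 -0.3  0.5] op 0.05114935237884587
[0.03 0.07] [-0. -0.] [-31.88 -31.88]
mean Tz 0.051 med 0.051  J -0.000
```

View pics/w13.png

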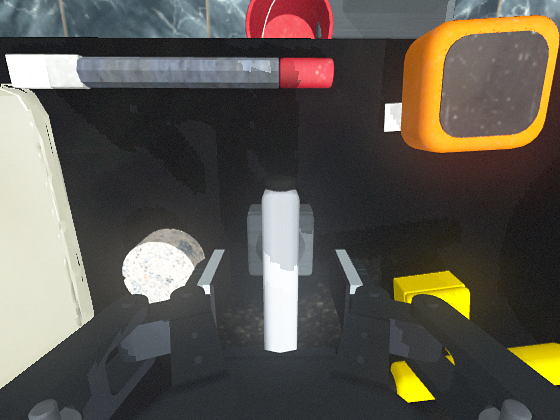

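Released: the key stands with its bar at (281,270), and the fingers at (213,265) and (347,265) are clear on both sides. Retreat straight up.

Request:
{"method": "step_arm", "body": {"dr": [[0, 0, 0], [0, 0, 0], [0, 0, 0], [0, 0, 0], [0, 0, 0], [0, 0, 0], [0, 0, 0], [0, 0, 0]], "xyz": [[0, 0, -0.1], [0, 0, -0.4], [0, 0, -0.9], [0, 0, -1.6], [0, 0, -2.5], [0, 0, -3.4], [0, 0, -4.3], [0, 0, -4.8]], "gripper": [0.6, 0.6, 0.6, 0.6, 0.6, 0.6, 0.6, 0.6]}}

```text
time: 33.35
ee_pos: [0.4533, -0.2793, 0.2449]
tcp_rot: [-179.9, 0.2, -179.8]
wrist_force: [-0.2, 0.2, -0.8]
opening: 0.0511
```

```bash
python3 -c "
from h import *
w=bot.camera('wrist');save(w,'w14.png')
b=bot.camera('side');save(b,'b14.png');o=bot.get_obs();print(o['time'],o['ee_pos'],o['qd'],o['wrist_force'])"
```

```text
33.45 [ 0.45375902 -0.27961047  0.24490032] [-3.03992486e-03  9.26686551e-01 -4.56469478e+00 -2.79350702e+00
 -6.34616216e-02 -6.66542854e-02] [ 0.46060655 -0.51238079 -0.08608704]
```

View pics/w14.png

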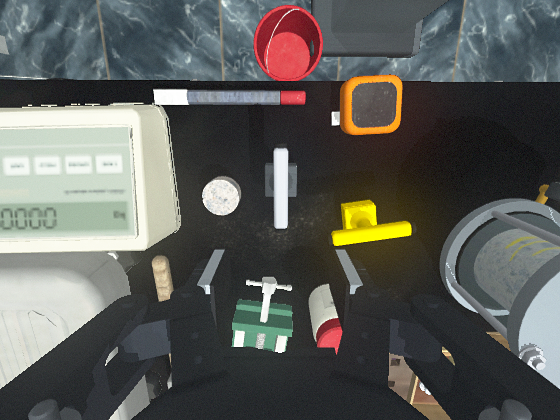

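View pics/b14.png

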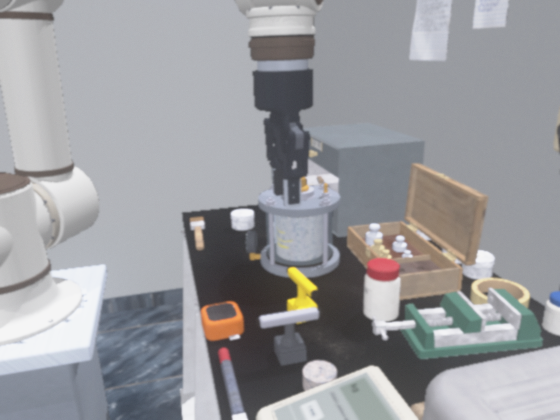

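```bash
python3 -c "
from h import *
print(bot.job_done())"
```

```text
the job is handed in; nothing more can be done
None
```

The fill plug is snug at about 0.48 N m, and the dark steel key is off the cell and standing upright on the bench. I handed the job in at about 33.5 s of the 67 s allowed.

- **Fitting:** I set the key on the plug's square head at a matching yaw and lowered it until it met the shoulder, pressing with about 10 N. The side view showed it fully down.
- **Tightening:** I turned it clockwise in small steps and felt the taper bite. The last readings were 0.12, 0.22, 0.35 and 0.48 N m, with the wrist sensor (0.487) and joint 6 effort (0.483) agreeing. That is inside the 0.3–0.6 N m snug range and well under the 0.8 N m that counts as forced.
- **Removal and placing:** I backed off 0.1 rad within the key's play, and the moment dropped to zero. I then lifted the key straight off and set it back on its original spot, about 0.33 m from the cell axis.
- **Last checks:** After release, the wrist and side pictures showed the key upright and the gripper well clear above it. The things in view looked as they did at the start.

**Readings that disagreed:**
- The wrist torque oscillated by ±0.3 N m before the taper bit, so I used averages and joint 6 effort instead.
- Sideways force on the key reached about 4 N while turning, and I removed it with a shift of under 1 mm in total.
- The wrist-camera estimates of where the key sat in the grip disagreed by about 1 mm, but it fitted without resistance.

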